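Start the kettle and load the balcony tray evenly

TASK

Start the kettle: push its spring toggle over towards the kettle, hold it there for about a second and let it spring back upright (never push it the other way). Then load every coffee tin and every cup that is there upright into the two wells of the light footed tray, one tin in each well and the cups shared between both wells, in such an order and placing that the tray never tips on its narrow foot and does not slide off the middle of its cork mat. Leave the cezve, sugar jar and spoon alone.

Things in the scene. Friction and masses are not known exactly. Their poses are not given: they have to be found in the camera images.
- tray: Light loose wooden tray, 260 g, 260 mm (its x) by 314 mm (its y), on one narrow foot 160 mm (x) by 80 mm (y), 30 mm high: it tips to +y or -y if one side is too heavy (on the empty tray, a tin by a well's outer wall or two tins mid one well; one tin within 85 mm of the middle is safe). Origin: centre of the foot's underside, z up. Rim (5 mm thick) and middle bar reach z = 51 mm.
- well_left (a point): Centre of the floor of the tray's left well (at +y of the tray), 36 mm above the foot's underside. The well is 250 mm along the tray's x and 127 mm along y (from 25 to 152 mm off the tray's middle; a solid bar 50 mm wide parts the two wells), with 15 mm high sides. It takes a row of three items 80 mm apart along x.
- well_right (a point): Centre of the floor of the tray's right well (at -y of the tray), 36 mm above the foot's underside. The well is 250 mm along the tray's x and 127 mm along y (from 25 to 152 mm off the tray's middle; a solid bar 50 mm wide parts the two wells), with 15 mm high sides. It takes a row of three items 80 mm apart along x.
- mat: Fixed cork mat, 200 x 140 mm (x, y), 3 mm thick, under the tray's foot; origin at the centre of its underside, right under the tray's origin at the start.
- cup1: Small handleless white porcelain cup standing upright, 62 mm across, straight sides above a slightly narrower foot, 60 mm high, 4 mm wall, about 90 g. Origin: centre of its underside, z up along its axis. Two to four cups are there.
- cup2: Small handleless white porcelain cup standing upright, 62 mm across, straight sides above a slightly narrower foot, 60 mm high, 4 mm wall, about 90 g. Origin: centre of its underside, z up along its axis. Two to four cups are there.
- cup3: Small handleless white porcelain cup standing upright, 62 mm across, straight sides above a slightly narrower foot, 60 mm high, 4 mm wall, about 90 g. Origin: centre of its underside, z up along its axis. Two to four cups are there.
- cup4: Small handleless white porcelain cup standing upright, 62 mm across, straight sides above a slightly narrower foot, 60 mm high, 4 mm wall, about 90 g. Origin: centre of its underside, z up along its axis. Two to four cups are there.
- tin1: Closed round metal coffee tin standing upright, 64 mm across, 70 mm high (lid band 65 mm across), about 180 g, twice a cup. Origin: centre of its underside, z up along its axis. Both tins are always there.
- tin2: Closed round metal coffee tin standing upright, 64 mm across, 70 mm high (lid band 65 mm across), about 180 g, twice a cup. Origin: centre of its underside, z up along its axis. Both tins are always there.
- kettle: Fixed electric kettle, steel, about 205 mm high plus knob, on a round black base 170 mm across, with a black control pod in front: a block 70 mm (x) by 60 mm (y), 30 mm high, that carries the toggle. Origin: centre of the pod's underside, z up; its +x points to the kettle, whose axis is 180 mm away. A low arm joins pod and base. The handle is on the far side.
- toggle_tip (a point): Top end of the toggle, moving with it: a white upright paddle on the control pod, 10 mm thick (kettle x), 28 mm wide (kettle y), standing 50 mm above its pivot, tip 82 mm above the counter when upright.
- toggle_pivot (a point): The toggle's pivot, on top of the pod, 32 mm above the counter, right above the origin of kettle; its axis is the kettle's y.
- toggle (a joint): Toggle angle (rad): 0 upright (rest), positive leaning towards the kettle (tip towards the kettle's +x), negative away from it; stops at 0.5 and -0.5. A spring of 0.35 N m/rad brings it back upright (about 3.5 N at the tip at the stop). It counts as pushed above 0.3.
- cezve: Small steel coffee pot with a 140 mm wooden stick handle, 90 mm across, 80 mm high. Not part of the job: leave it where it stands. Origin: centre of its underside.
- sugar_jar: Closed glass sugar jar, 80 mm across, 110 mm high. Not part of the job: leave it where it stands. Origin: centre of its underside.
- spoon: Wooden spoon lying flat, 190 mm long. Not part of the job: leave it where it stands. Origin: on the counter under its middle.
Mind the look-alikes: they are no part of the job. Leave any blue or purple look-alike of the cup3 alone.

How it is judged:
On the way, in this order (a step that is already met when the one before it is completed fails the run):
1. the toggle is held over towards the kettle for most of a second (value of joint toggle above 0.3 rad), for 0.7 s.
2. the toggle is let go and stands upright again (value of joint toggle between -0.08 and 0.08 rad), for 0.2 s.
At the end, for the whole second after the job is handed in: Every tin and cup present stands upright (within 0.15 rad), at rest on the floor of a well, with one tin in each well and at least one cup in each well; the tray stands level on its foot (within 0.04 rad), at rest, its centre within 30 mm of the mat's; the toggle is back upright (within 0.08 rad) (all of step 2 and (y of cup1 in the frame of tray between 0.04 and 0.135 m or y of cup1 in the frame of tray between -0.135 and -0.04 m) and x of cup1 in the frame of tray between -0.11 and 0.11 m and z of cup1 in the frame of tray between 0.028 and 0.046 m and angle between each of cup1, cup2, cup3, cup4, tin1, tin2's own z axis and vertical below 0.15 rad and linear speed of each of cup1, cup2, cup3, cup4, tin1, tin2 below 0.03 m/s and (y of cup2 in the frame of tray between 0.04 and 0.135 m or y of cup2 in the frame of tray between -0.135 and -0.04 m) and x of cup2 in the frame of tray between -0.11 and 0.11 m and z of cup2 in the frame of tray between 0.028 and 0.046 m and (y of cup3 in the frame of tray between 0.04 and 0.135 m or y of cup3 in the frame of tray between -0.135 and -0.04 m) and x of cup3 in the frame of tray between -0.11 and 0.11 m and z of cup3 in the frame of tray between 0.028 and 0.046 m and (y of cup4 in the frame of tray between 0.04 and 0.135 m or y of cup4 in the frame of tray between -0.135 and -0.04 m) and x of cup4 in the frame of tray between -0.11 and 0.11 m and z of cup4 in the frame of tray between 0.028 and 0.046 m and (y of tin1 in the frame of tray between 0.04 and 0.135 m or y of tin1 in the frame of tray between -0.135 and -0.04 m) and x of tin1 in the frame of tray between -0.11 and 0.11 m and z of tin1 in the frame of tray between 0.028 and 0.046 m and (y of tin2 in the frame of tray between 0.04 and 0.135 m or y of tin2 in the frame of tray between -0.135 and -0.04 m) and x of tin2 in the frame of tray between -0.11 and 0.11 m and z of tin2 in the frame of tray between 0.028 and 0.046 m and ((y of tin1 in the frame of tray between 0.04 and 0.135 m and y of tin2 in the frame of tray between -0.135 and -0.04 m) or (y of tin1 in the frame of tray between -0.135 and -0.04 m and y of tin2 in the frame of tray between 0.04 and 0.135 m)) and (y of cup1 in the frame of tray between 0.04 and 0.135 m or y of cup2 in the frame of tray between 0.04 and 0.135 m or y of cup3 in the frame of tray between 0.04 and 0.135 m or y of cup4 in the frame of tray between 0.04 and 0.135 m) and (y of cup1 in the frame of tray between -0.135 and -0.04 m or y of cup2 in the frame of tray between -0.135 and -0.04 m or y of cup3 in the frame of tray between -0.135 and -0.04 m or y of cup4 in the frame of tray between -0.135 and -0.04 m) and angle between tray's own z axis and vertical below 0.04 rad and horizontal distance between tray and mat below 0.03 m and linear speed of tray below 0.02 m/s); the robot touches nothing.
It fails at once if the tray tips (more than 0.15 rad) (angle between tray's own z axis and vertical above 0.15 rad).
It fails at once if the toggle is pushed away from the kettle (value of joint toggle below -0.25 rad).
It fails at once if the cezve is displaced by more than 40 mm (distance of cezve from where it was at the start of the episode above 0.04 m).
It fails at once if the sugar jar is displaced by more than 40 mm (distance of sugar_jar from where it was at the start of the episode above 0.04 m).
It fails at once if the spoon is displaced by more than 40 mm (distance of spoon from where it was at the start of the episode above 0.04 m).
Of cup1, cup2, cup3, cup4 only 2 to 4 are there at a start; the rules pass over those that are not, and their reading is None.
At some moment in a run one of cup1, cup2, cup3, cup4 may be knocked a few centimetres aside while the robot is not near it.
It also fails if it takes over 210 s, if anything falls off the work surface, if the arm or the gripper's body presses on something with over 40 N, if the wrist force passes 120 N, or if a joint passes its speed limit or range.

ROBOT

A 6-joint arm with a two-finger parallel gripper is mounted at the origin on the work surface. World frame = base frame: x ahead of the robot, y to its left, z up, the work surface at z = 0. Lengths are in m, angles in rad, forces in N, time in s.
With the tool pointing down it reaches from about 0.35 to 0.975 m from the base axis. Payload 17.4 kg.
Tool frame: the origin (TCP) lies on the centre line of the jaws, within the pads' length; the fingertips stand 17 mm ahead of it and the grasp point (between the pads) lies 2 mm behind it; y points along the fingers, x is the direction in which the jaws open and shut, and the axes are right-handed (so a half turn about y gives the same grasp; the last joint's range is limited). The gripper opens to 85 mm and grips with 20 to 120 N. Pads are 22 mm wide; open, the fingers measure 114 mm over their backs; the gripper's body (76 mm by 85 mm) begins 54 mm behind the grasp point. The pads swing forward as they close: fully open they stand 13 mm farther back than shut.
Start: joints at [1.256, 0.116, 1.442, -0, 1.584, -0.038], TCP at [0.184, 0.649, 0.248] pointing down, gripper open.
Joint ranges: [-2.83, 2.83], [-0.83, 2.19], [0.07, 2.5], [-1.14, 4.28], [0.01, 3], [-2.97, 2.97]. Speed limits (rad/s): [1.89, 1.89, 2.22, 3.14, 3.14, 3.14].

INTERFACE

Orientations are given as [roll, pitch, yaw] about the fixed x, y, z axes, in that order (R = Rz(yaw) Ry(pitch) Rx(roll)).
In Python, from cell import robot gives the robot as it stands.
- The arm moves only by the shell command python3 -m inch 'ROWS' [FORCE]. ROWS is JSON, a list of rows, each an object of numbers: "dx", "dy", "dz": the shift along the tool's x, y, z in mm; "wx", "wy", "wz": the turn, a rotation vector about the tool's x, y, z in rad; "gripper": the finger opening in mm, from 0 to 85.4. In form: [{"dx": .., "dy": .., "dz": .., "wx": .., "wy": .., "wz": .., "gripper": ..}, ...]. A call has exactly 8 rows; each row is the pose to reach, as a shift and turn from the pose commanded when the call began, along the tool's axes at that moment; what a row does not reach only later rows make up. A row lasts 1/8 s, in which the tool goes at most 62.5 mm and 10.7 degrees, less where a joint would pass 70% of its speed; a pose out of reach is approached as far as the arm can. A call with a gripper value outside its range is refused whole. The fingers move at their own pace and stop on an object; FORCE is the grip in N (left out, the last holds). Time passes only in rows, so rows that repeat a pose let the fingers close, or fill a call up. It gives the time, the measured TCP pose, the force and the opening at its end, in the units of the state.
- robot.sense(): the state, without advancing time (a new reading comes with each control period).
- robot.camera(name): name is "scene" or "top" or "wrist"; returns the picture (420x560x3 uint8, red, green, blue); there is no depth.
- robot.camera_params(name): a dict with "mtx" (3x3 intrinsics, pixels), "R" (3x3) and "t" (3): a world point X has camera coordinates R X + t; the wrist camera has in their place "hand_eye" (4x4, takes a point from camera to tool coordinates, whose origin is the TCP and whose axes are the tool frame's). Camera axes: x right, y down, z forward; pixel columns grow to the right and rows downward; lengths in m; the calibration is good to about 2 mm. A picture is of the moment at which its call begins: read the wrist's pose just before it. camera_params takes no time and is no camera call.
- robot.close_job(): hands the job in, once; it reports no verdict.
Trained networks look in the newest picture that a camera, given by its name, has taken for a name from the list of things; names that differ only in an ending like _2 or _b are one class to them, and where a whole thing is asked for, a point or a joint stands for the part that bears it (a point fixed in the world has none). Each returns a list of dicts, best first, with "conf" (0 to 1); they miss things now and then, are a little off and sometimes report something else, mostly with a low value. They report only what shows in the picture. A call takes as long as a camera call. They do not tell look-alikes from the thing itself.
- robot.recognise(camera, name): "bbox" ([left, top, right, bottom] in pixels, round what is visible of it).
- robot.mark_of(camera, name): "pixel" ([column, row] in pixels: a listed point, or the origin of a listed thing).
The state is a dict: "time_s": time; "joint_positions": joint angles; "dq": joint speeds; "tau": joint torques, N m; "tcp_pos": TCP position; "tool_rot": TCP orientation; "wrist_force": force on the tool from outside, world axes, zero at the start; "moment": the same for the moment, N m; "grip_width": finger opening in m.
Only numpy, scipy, OpenCV 4.12 (cv2) and the standard library are available. Lean on these libraries where they do the work, as an engineer would, in place of code of your own. Each camera call takes 0.05 s, during which the arm holds its last target. There are 200 camera calls.

## Working session

There is one attempt and no reset: what is moved stays moved. The work goes in short steps, Python scripts to look and compute and a shell command to move; the robot and the scene stay as the last step left them, time stands still between calls to the robot, and variables do not carry over. Pictures are saved under pics/ and viewed, about 12 in all and at most 16, crops included, and the job is handed in when it is done.

```bash
ls; mkdir -p pics
cat > h.py <<'E'
import numpy as np, cv2
from scipy.spatial.transform import Rotation as Ro
from cell import robot
def snap(cam,fn=None):
    s=robot.sense(); im=robot.camera(cam)
    if fn: cv2.imwrite('pics/'+fn,im[:,:,::-1])
    return s,im
def pose(s):
    return Ro.from_euler('xyz',s['tool_rot']).as_matrix(),np.array(s['tcp_pos'])
def ray(cam,px,s=None):
    p=robot.camera_params(cam); K=np.array(p['mtx'])
    d=np.linalg.solve(K,np.array([px[0],px[1],1.]))
    if 'hand_eye' in p:
        H=np.array(p['hand_eye']);R,t=pose(s)
        return R@H[:3,3]+t, R@H[:3,:3]@d
    R=np.array(p['R']);t=np.array(p['t'])
    return -R.T@t, R.T@d
def at(cam,px,z,s=None):
    o,d=ray(cam,px,s); return o+d*(z-o[2])/d[2]
def proj(cam,X,s=None):
    p=robot.camera_params(cam);K=np.array(p['mtx'])
    if 'hand_eye' in p:
        H=np.array(p['hand_eye']);R,t=pose(s); T=np.eye(4);T[:3,:3]=R;T[:3,3]=t
        c=(np.linalg.inv(T@H)@np.append(X,1))[:3]
    else: c=np.array(p['R'])@X+np.array(p['t'])
    q=K@c; return q[:2]/q[2]
def shift(dw,s=None):
    "world displacement (m) -> tool mm"
    s=s or robot.sense(); R,_=pose(s); return np.round(R.T@np.array(dw)*1000,1)
E
python3 - <<'E'
from h import *
print(robot.sense())
for c in ('scene','top'):
    snap(c,c+'0.png')
    p=robot.camera_params(c); print(c, (-np.array(p['R']).T@np.array(p['t'])).round(3))
    for n in ['tray','well_left','well_right','mat','cup1','tin1','kettle','toggle_tip','toggle_pivot','cezve','sugar_jar','spoon']:
        z={'toggle_tip':.082,'toggle_pivot':.032,'well_left':.039,'well_right':.039,'tray':.003}.get(n,0)
        print(n,[(round(m['conf'],2),np.round(m['pixel']),at(c,m['pixel'],z)[:2].round(3)) for m in robot.mark_of(c,n) if m['conf']>.2])
p=robot.camera_params('wrist'); print(np.round(p['hand_eye'],3),np.round(p['mtx']))
E
```

```text
pics
{'time_s': 0.0, 'joint_positions': array([ 1.25618054e+00,  1.16485925e-01,  1.44229432e+00,  1.20263239e-05,
        1.58400652e+00, -3.78031205e-02]), 'dq': array([ 0.00151903,  0.00077375, -0.00014435, -0.00212467, -0.00241353,
        0.00058267]), 'tau': array([ 1.98251350e-03, -7.31992865e+01, -6.32502437e+01,  2.69845741e-04,
        6.17125130e-03,  1.16827124e-05]), 'tcp_pos': array([0.18442235, 0.64912774, 0.24754416]), 'tool_rot': array([-1.57073918e+00,  1.19280125e-03,  1.29398385e+00]), 'wrist_force': array([0.05632993, 0.29705411, 0.21573602]), 'moment': array([0.00959826, 0.05822529, 0.03328248]), 'grip_width': 0.08576027121062275}
scene [ 1.292 -0.281  0.574]
tray []
well_left [(0.96, array([319., 232.]), array([0.533, 0.082])), (0.24, array([284., 244.]), array([ 0.556, -0.019]))]
well_right [(0.9, array([250., 236.]), array([ 0.498, -0.088]))]
mat []
cup1 [(0.97, array([402., 214.]), array([0.459, 0.378])), (0.97, array([ 78., 272.]), array([ 0.473, -0.488])), (0.83, array([168., 246.]), array([ 0.425, -0.283])), (0.81, array([432., 236.]), array([0.585, 0.39 
[... 1545 characters left out ...]
4 ])), (0.56, array([298., 135.]), array([ 0.73 , -0.108])), (0.54, array([157., 152.]), array([0.691, 0.234])), (0.34, array([293., 224.]), array([ 0.513, -0.092]))]
toggle_pivot [(0.92, array([399., 204.]), array([ 0.568, -0.358])), (0.49, array([237., 134.]), array([0.751, 0.044]))]
cezve [(0.8, array([235., 135.]), array([0.758, 0.053]))]
sugar_jar [(0.68, array([157., 149.]), array([0.722, 0.256]))]
spoon [(0.69, array([301., 134.]), array([ 0.759, -0.118])), (0.45, array([155., 150.]), array([0.719, 0.261]))]
[[ 1.    -0.     0.    -0.001]
 [-0.    -0.294  0.956 -0.126]
 [-0.    -0.956 -0.294  0.075]
 [ 0.     0.     0.     1.   ]] [[379.   0. 285.]
 [  0. 379. 207.]
 [  0.   0.   1.]]
```

View pics/scene0.png

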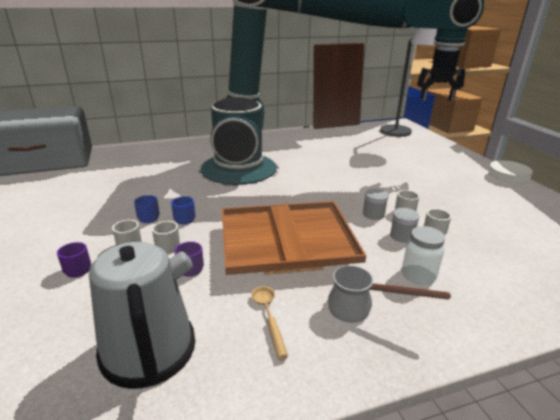

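View pics/top0.png

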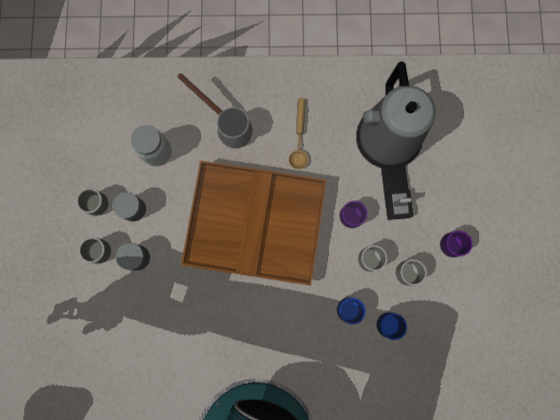

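Scene and top both show the tray in the middle, with the kettle and its pod at top (397,200). White cup candidates in top are (93,203), (95,250), (373,258) and (411,272). The purple (353,214) and (456,243) and the blue (351,310) and (391,325) are look-alikes. The tins are at (129,207) and (132,257). I'll check the cups in an enlarged crop and fit the tray and toggle poses.

Run:
```python
from h import *
a=cv2.imread('pics/top0.png'); b=cv2.imread('pics/scene0.png')
f=lambda im,x,y,w,h: cv2.resize(im[y:y+h,x:x+w],(400,300),interpolation=cv2.INTER_CUBIC)
m=np.vstack([np.hstack([f(a,60,170,133,100),f(a,330,180,133,100)]),np.hstack([f(b,345,170,120,90),f(b,90,190,120,90)])])
cv2.imwrite('pics/crop1.png',m)
hsv=cv2.cvtColor(a,cv2.COLOR_BGR2HSV)
k=cv2.inRange(hsv,(3,110,40),(22,255,255)); k[:150]=0;k[300:]=0;k[:,:170]=0;k[:,340:]=0
k=cv2.morphologyEx(k,cv2.MORPH_OPEN,np.ones((5,5)))
c=max(cv2.findContours(k,0,2)[0],key=cv2.contourArea)
W=np.array([at('top',p[0],.054)[:2] for p in c],np.float32)
r=cv2.minAreaRect(W); print(r, cv2.boxPoints(r).round(3))
```

```text
((0.5238368511199951, 0.0009647458791732788), (0.3133322596549988, 0.259615421295166), 80.6738052368164) [[ 0.37  -0.133]
 [ 0.627 -0.175]
 [ 0.677  0.135]
 [ 0.421  0.177]]
```

View pics/crop1.png

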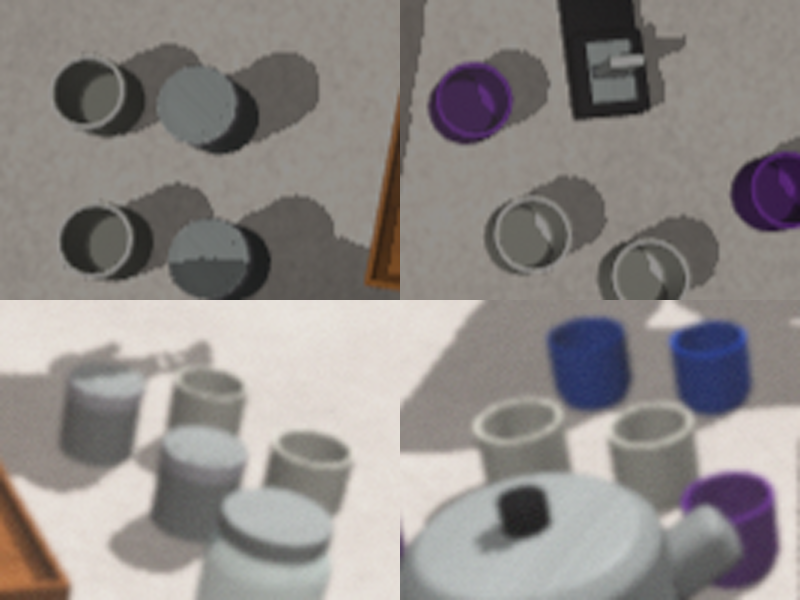

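The tray fit is clean: centre (0.524, 0.001), yaw about -9.3°, sides 313 x 260 mm. All four white cups are real cups, two beside the tins and two in front of the pod. Next I compute their positions and start moving.

```bash
python3 - <<'E'
from h import *
for n,p,z in [('cupA',(89.7,200.3),.06),('tinA',(125.6,204.3),.07),('tinB',(129.2,255.8),.07),('cupB',(92,249.5),.06),('cupC',(375,258.2),.06),('cupD',(413.2,273.5),.06),('podL',(388.2,219.2),.03),('podR',(413.2,216.5),.03),('kettletop',(409,112),.2),('knob',(411.5,107),.22),('paddle',(409,200.3),.082)]:
    print(n,at('top',p,z)[:2].round(3))
E
python3 -m inch '[{"dx":-245,"dy":-30,"dz":-419,"wy":1.294},{"dx":-245,"dy":-30,"dz":-419,"wy":1.294},{"dx":-245,"dy":-30,"dz":-419,"wy":1.294},{"dx":-245,"dy":-30,"dz":-419,"wy":1.294},{"dx":-245,"dy":-30,"dz":-419,"wy":1.294},{"dx":-245,"dy":-30,"dz":-419,"wy":1.294},{"dx":-245,"dy":-30,"dz":-419,"wy":1.294},{"dx":-245,"dy":-30,"dz":-419,"wy":1.294}]' 30
```

```text
cupA [0.578 0.4  ]
tinA [0.566 0.309]
tinB [0.442 0.296]
cupB [0.458 0.388]
cupC [ 0.433 -0.287]
cupD [ 0.396 -0.376]
podL [ 0.53  -0.329]
podR [ 0.536 -0.391]
kettletop [ 0.742 -0.344]
knob [ 0.746 -0.344]
paddle [ 0.568 -0.368]invalid input at $[0]: expected keys dx, dy, dz, wx, wy, wz, gripper
```

```bash
python3 -m inch '[{"dx":-245,"dy":-30,"dz":-419,"wx":0,"wy":1.207,"wz":0,"gripper":85},{"dx":-245,"dy":-30,"dz":-419,"wx":0,"wy":1.207,"wz":0,"gripper":85},{"dx":-245,"dy":-30,"dz":-419,"wx":0,"wy":1.207,"wz":0,"gripper":85},{"dx":-245,"dy":-30,"dz":-419,"wx":0,"wy":1.207,"wz":0,"gripper":85},{"dx":-245,"dy":-30,"dz":-419,"wx":0,"wy":1.207,"wz":0,"gripper":85},{"dx":-245,"dy":-30,"dz":-419,"wx":0,"wy":1.207,"wz":0,"gripper":85},{"dx":-245,"dy":-30,"dz":-419,"wx":0,"wy":1.207,"wz":0,"gripper":85},{"dx":-245,"dy":-30,"dz":-419,"wx":0,"wy":1.207,"wz":0,"gripper":85}]' 30
python3 - <<'E'
from h import *
print(shift([0.49-0.52,-0.36-0.3,0]), robot.sense()['tcp_pos'],robot.sense()['tool_rot'])
E
```

```text
time_s: 2.3
tcp_pos: [0.5219, 0.2971, 0.2787]
tool_rot: [-1.571, -0.001, 0.085]
wrist_force: [-0.4, -0.1, 0.0]
grip_width: 0.0852
[-8.570e+01 -1.000e-01 -6.551e+02] [0.52194556 0.29714478 0.27865756] [-1.57069297e+00 -5.08882981e-04  8.47040410e-02]
```

```bash
python3 -m inch '[{"dx":-42,"dy":0,"dz":-326,"wx":0,"wy":0,"wz":0,"gripper":0},{"dx":-42,"dy":0,"dz":-326,"wx":0,"wy":0,"wz":0,"gripper":0},{"dx":-42,"dy":0,"dz":-326,"wx":0,"wy":0,"wz":0,"gripper":0},{"dx":-42,"dy":0,"dz":-326,"wx":0,"wy":0,"wz":0,"gripper":0},{"dx":-42,"dy":0,"dz":-326,"wx":0,"wy":0,"wz":0,"gripper":0},{"dx":-42,"dy":0,"dz":-326,"wx":0,"wy":0,"wz":0,"gripper":0},{"dx":-42,"dy":0,"dz":-326,"wx":0,"wy":0,"wz":0,"gripper":0},{"dx":-42,"dy":0,"dz":-326,"wx":0,"wy":0,"wz":0,"gripper":0}]' 30
python3 -m inch '[{"dx":-42,"dy":0,"dz":-326,"wx":0,"wy":0,"wz":0,"gripper":0},{"dx":-42,"dy":0,"dz":-326,"wx":0,"wy":0,"wz":0,"gripper":0},{"dx":-42,"dy":0,"dz":-326,"wx":0,"wy":0,"wz":0,"gripper":0},{"dx":-42,"dy":0,"dz":-326,"wx":0,"wy":0,"wz":0,"gripper":0},{"dx":-42,"dy":0,"dz":-326,"wx":0,"wy":0,"wz":0,"gripper":0},{"dx":-42,"dy":0,"dz":-326,"wx":0,"wy":0,"wz":0,"gripper":0},{"dx":-42,"dy":0,"dz":-326,"wx":0,"wy":0,"wz":0,"gripper":0},{"dx":-42,"dy":0,"dz":-326,"wx":0,"wy":0,"wz":0,"gripper":0}]' 30
python3 - <<'E'
from h import *
s,im=snap('wrist','w1.png')
for n,z in [('toggle_tip',.082),('toggle_pivot',.032),('kettle',0)]:
    print(n,[(round(m['conf'],2),np.round(m['pixel']),at('wrist',m['pixel'],z,s).round(3)) for m in robot.mark_of('wrist',n)][:2])
print('grasp point px',proj('wrist',pose(s)[1],s), 'pred tip',proj('wrist',np.array([.568,-.357,.082]),s))
E
```

```text
time_s: 3.3
tcp_pos: [0.5072, -0.0282, 0.2783]
tool_rot: [-1.57, 0.0, 0.088]
wrist_force: [0.6, -0.3, 1.0]
grip_width: 0.0005
time_s: 4.3
tcp_pos: [0.4942, -0.3561, 0.2785]
tool_rot: [-1.571, -0.0, 0.089]
wrist_force: [-0.4, 0.3, -0.0]
grip_width: -0.0004
toggle_tip [(0.81, array([371., 189.]), array([ 0.57 , -0.358,  0.082]))]
toggle_pivot [(0.95, array([354., 178.]), array([ 0.565, -0.36 ,  0.032]))]
kettle [(0.55, array([349., 172.]), array([ 0.565, -0.361,  0.   ]))]
grasp point px [284.50780471 296.55785728] pred tip [368.34018893 187.54962375]
```

View pics/w1.png

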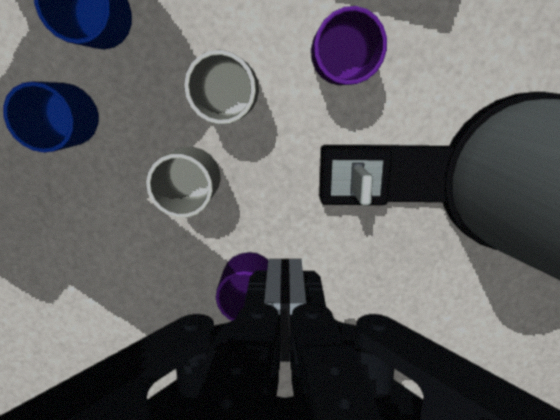

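The wrist view shows the upright paddle at (365,187) on the pod, matching the prediction of (0.567, -0.358), with the kettle to the right (+tool x). I descend in front of it and feel forward.

```bash
python3 -m inch '[{"dx":20,"dy":60,"dz":-8,"wx":0,"wy":0,"wz":0,"gripper":0},{"dx":20,"dy":120,"dz":-8,"wx":0,"wy":0,"wz":0,"gripper":0},{"dx":20,"dy":170,"dz":-8,"wx":0,"wy":0,"wz":0,"gripper":0},{"dx":20,"dy":190,"dz":-8,"wx":0,"wy":0,"wz":0,"gripper":0},{"dx":20,"dy":190,"dz":-8,"wx":0,"wy":0,"wz":0,"gripper":0},{"dx":35,"dy":190,"dz":-8,"wx":0,"wy":0,"wz":0,"gripper":0},{"dx":45,"dy":190,"dz":-8,"wx":0,"wy":0,"wz":0,"gripper":0},{"dx":45,"dy":190,"dz":-8,"wx":0,"wy":0,"wz":0,"gripper":0}]' 30
python3 -m inch '[{"dx":2,"dy":0,"dz":0,"wx":0,"wy":0,"wz":0,"gripper":0},{"dx":4,"dy":0,"dz":0,"wx":0,"wy":0,"wz":0,"gripper":0},{"dx":6,"dy":0,"dz":0,"wx":0,"wy":0,"wz":0,"gripper":0},{"dx":8,"dy":0,"dz":0,"wx":0,"wy":0,"wz":0,"gripper":0},{"dx":10,"dy":0,"dz":0,"wx":0,"wy":0,"wz":0,"gripper":0},{"dx":10,"dy":0,"dz":0,"wx":0,"wy":0,"wz":0,"gripper":0},{"dx":10,"dy":0,"dz":0,"wx":0,"wy":0,"wz":0,"gripper":0},{"dx":10,"dy":0,"dz":0,"wx":0,"wy":0,"wz":0,"gripper":0}]' 30
python3 - <<'E'
from h import *
print(np.mean([robot.camera('wrist') is not None and robot.sense()['wrist_force'] for _ in range(4)],axis=0))
E
```

```text
time_s: 5.5
tcp_pos: [0.5403, -0.3617, 0.0893]
tool_rot: [-1.572, -0.001, 0.088]
wrist_force: [-0.0, 1.0, -0.4]
grip_width: 0.0001
time_s: 6.5
tcp_pos: [0.549, -0.3609, 0.0883]
tool_rot: [-1.571, 0.0, 0.087]
wrist_force: [0.6, 0.6, -1.3]
grip_width: 0.0
[-0.57140123 -0.40475717  0.07954941]
```

```bash
python3 -m inch '[{"dx":2,"dy":0,"dz":0,"wx":0,"wy":0,"wz":0,"gripper":0},{"dx":4,"dy":0,"dz":0,"wx":0,"wy":0,"wz":0,"gripper":0},{"dx":6,"dy":0,"dz":0,"wx":0,"wy":0,"wz":0,"gripper":0},{"dx":8,"dy":0,"dz":0,"wx":0,"wy":0,"wz":0,"gripper":0},{"dx":10,"dy":0,"dz":0,"wx":0,"wy":0,"wz":0,"gripper":0},{"dx":12,"dy":0,"dz":0,"wx":0,"wy":0,"wz":0,"gripper":0},{"dx":12,"dy":0,"dz":0,"wx":0,"wy":0,"wz":0,"gripper":0},{"dx":12,"dy":0,"dz":0,"wx":0,"wy":0,"wz":0,"gripper":0}]' 30
python3 - <<'E'
from h import *
s,im=snap('wrist','w2.png')
print(np.mean([robot.camera('wrist') is not None and robot.sense()['wrist_force'] for _ in range(4)],axis=0), s['tcp_pos'])
for n in ['toggle_tip']:
    print(n,[(round(m['conf'],2),np.round(m['pixel']),at('wrist',m['pixel'],.079,s).round(3)) for m in robot.mark_of('wrist',n)][:2])
E
```

```text
time_s: 7.7
tcp_pos: [0.5609, -0.3598, 0.0882]
tool_rot: [-1.571, 0.0, 0.087]
wrist_force: [-1.4, -0.1, -1.5]
grip_width: -0.0001
[-1.7008914  -0.32690821 -0.87151209] [ 0.56086499 -0.35982074  0.08817118]
toggle_tip [(0.66, array([332., 290.]), array([ 0.58 , -0.361,  0.079]))]
```

View pics/w2.png

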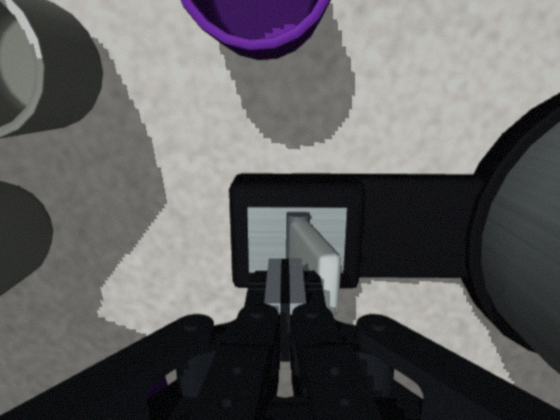

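The paddle leans about 0.2–0.25 rad (tip at (332,290)), pushed by the finger. I go 7 mm further and hold.

```bash
python3 -m inch '[{"dx":3,"dy":0,"dz":0,"wx":0,"wy":0,"wz":0,"gripper":0},{"dx":7,"dy":0,"dz":0,"wx":0,"wy":0,"wz":0,"gripper":0},{"dx":7,"dy":0,"dz":0,"wx":0,"wy":0,"wz":0,"gripper":0},{"dx":7,"dy":0,"dz":0,"wx":0,"wy":0,"wz":0,"gripper":0},{"dx":7,"dy":0,"dz":0,"wx":0,"wy":0,"wz":0,"gripper":0},{"dx":7,"dy":0,"dz":0,"wx":0,"wy":0,"wz":0,"gripper":0},{"dx":7,"dy":0,"dz":0,"wx":0,"wy":0,"wz":0,"gripper":0},{"dx":7,"dy":0,"dz":0,"wx":0,"wy":0,"wz":0,"gripper":0}]' 30
python3 - <<'E'
from h import *
s,im=snap('wrist')
print(np.mean([robot.camera('wrist') is not None and robot.sense()['wrist_force'] for _ in range(5)],axis=0), s['tcp_pos'])
print([(round(m['conf'],2),np.round(m['pixel']),at('wrist',m['pixel'],.077,s).round(3)) for m in robot.mark_of('wrist','toggle_tip')][:2])
E
```

```text
time_s: 9.0
tcp_pos: [0.568, -0.3593, 0.0884]
tool_rot: [-1.571, -0.0, 0.087]
wrist_force: [-3.1, -0.2, 0.5]
grip_width: -0.0003
[-2.03233769  0.17718567  1.07538692] [ 0.56796929 -0.35925863  0.08837928]
[(0.62, array([328., 285.]), array([ 0.586, -0.359,  0.077]))]
```

```bash
python3 -m inch '[{"dx":4,"dy":0,"dz":0,"wx":0,"wy":0,"wz":0,"gripper":0},{"dx":4,"dy":0,"dz":0,"wx":0,"wy":0,"wz":0,"gripper":0},{"dx":4,"dy":0,"dz":0,"wx":0,"wy":0,"wz":0,"gripper":0},{"dx":4,"dy":0,"dz":0,"wx":0,"wy":0,"wz":0,"gripper":0},{"dx":4,"dy":0,"dz":0,"wx":0,"wy":0,"wz":0,"gripper":0},{"dx":4,"dy":0,"dz":0,"wx":0,"wy":0,"wz":0,"gripper":0},{"dx":4,"dy":0,"dz":0,"wx":0,"wy":0,"wz":0,"gripper":0},{"dx":4,"dy":0,"dz":0,"wx":0,"wy":0,"wz":0,"gripper":0}]' 30
python3 - <<'E'
from h import *
s,im=snap('wrist','w3.png')
print(np.mean([robot.camera('wrist') is not None and robot.sense()['wrist_force'] for _ in range(5)],axis=0), s['tcp_pos'])
print([(round(m['conf'],2),np.round(m['pixel']),at('wrist',m['pixel'],.077,s).round(3)) for m in robot.mark_of('wrist','toggle_tip')][:2])
E
```

```text
time_s: 10.35
tcp_pos: [0.5719, -0.3589, 0.0883]
tool_rot: [-1.571, 0.0, 0.087]
wrist_force: [-4.4, -0.5, -0.4]
grip_width: 0.0002
[-3.98830968 -0.5672161  -1.0461323 ] [ 0.57189727 -0.35890303  0.08829809]
[(0.86, array([327., 285.]), array([ 0.589, -0.359,  0.077]))]
```

View pics/w3.png

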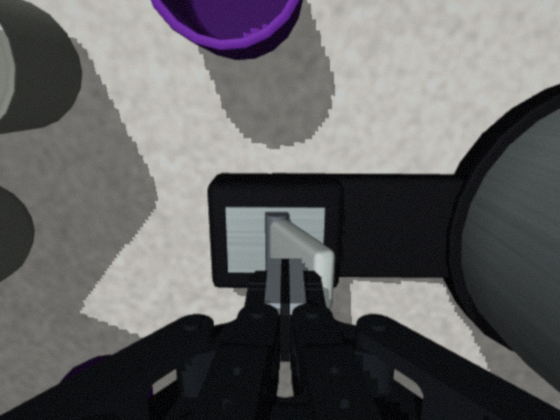

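The tip has moved 21 mm and the force is 4.0 N, so both give about 0.44 rad, held for over 1.3 s. I retreat gently, rise, and check the toggle and the cups.

```bash
python3 -m inch '[{"dx":-5,"dy":0,"dz":0,"wx":0,"wy":0,"wz":0,"gripper":0},{"dx":-10,"dy":0,"dz":0,"wx":0,"wy":0,"wz":0,"gripper":0},{"dx":-15,"dy":0,"dz":0,"wx":0,"wy":0,"wz":0,"gripper":0},{"dx":-20,"dy":0,"dz":0,"wx":0,"wy":0,"wz":0,"gripper":0},{"dx":-28,"dy":0,"dz":0,"wx":0,"wy":0,"wz":0,"gripper":0},{"dx":-38,"dy":0,"dz":0,"wx":0,"wy":0,"wz":0,"gripper":0},{"dx":-50,"dy":0,"dz":0,"wx":0,"wy":0,"wz":0,"gripper":0},{"dx":-60,"dy":0,"dz":0,"wx":0,"wy":0,"wz":0,"gripper":0}]' 30
python3 -m inch '[{"dx":0,"dy":-60,"dz":0,"wx":0,"wy":0,"wz":0,"gripper":0},{"dx":0,"dy":-120,"dz":0,"wx":0,"wy":0,"wz":0,"gripper":0},{"dx":-30,"dy":-165,"dz":0,"wx":0,"wy":0,"wz":0,"gripper":85},{"dx":-30,"dy":-165,"dz":0,"wx":0,"wy":0,"wz":0,"gripper":85},{"dx":-30,"dy":-165,"dz":0,"wx":0,"wy":0,"wz":0,"gripper":85},{"dx":-30,"dy":-165,"dz":0,"wx":0,"wy":0,"wz":0,"gripper":85},{"dx":-30,"dy":-165,"dz":0,"wx":0,"wy":0,"wz":0,"gripper":85},{"dx":-30,"dy":-165,"dz":0,"wx":0,"wy":0,"wz":0,"gripper":85}]' 30
cat >> h.py <<'E'
def rims(s,im,z,dia=.062):
    "white-ish rim circles: recognise boxes -> upper rim via Hough"
    g=cv2.medianBlur(cv2.cvtColor(im,cv2.COLOR_RGB2GRAY),3)
    o,_=ray('wrist',(285,207),s); f=robot.camera_params('wrist')['mtx'][0][0]; r=f*dia/2/(o[2]-z)
    c=cv2.HoughCircles(g,cv2.HOUGH_GRADIENT,1,40,param1=100,param2=18,minRadius=int(r*.85),maxRadius=int(r*1.15)+1)
    return [] if c is None else [(np.round(q,0),at('wrist',q[:2],z,s)[:2].round(3)) for q in c[0][:8]]
E
python3 - <<'E'
from h import *
s,im=snap('wrist','w4.png'); print(s['tcp_pos'],s['tool_rot'],s['grip_width'])
print('tip',[(round(m['conf'],2),np.round(m['pixel']),at('wrist',m['pixel'],.082,s).round(3)) for m in robot.mark_of('wrist','toggle_tip')][:2])
for q in rims(s,im,.06): print(q)
for m in robot.mark_of('wrist','cup1'): print(m['conf'],at('wrist',m['pixel'],0,s)[:2].round(3))
s0=dict(tcp_pos=[.4942,-.3561,.2785],tool_rot=[-1.571,0,.089])
print('w1 C',at('wrist',(221,87),.06,s0),'D',at('wrist',(180,185),.06,s0))
E
```

```text
time_s: 11.7
tcp_pos: [0.5112, -0.3642, 0.0883]
tool_rot: [-1.571, 0.0, 0.087]
wrist_force: [0.1, -0.4, -0.0]
grip_width: 0.0001
time_s: 12.7
tcp_pos: [0.4824, -0.3666, 0.2527]
tool_rot: [-1.57, 0.001, 0.087]
wrist_force: [-0.4, 0.6, 0.7]
grip_width: 0.0849
[ 0.48237266 -0.36661177  0.25268278] [-1.57017345e+00  6.71681830e-04  8.72477645e-02] 0.08492666907577803
tip []
(array([186., 180.,  32.], dtype=float32), array([ 0.398, -0.374]))
(array([232.,  74.,  37.], dtype=float32), array([ 0.433, -0.284]))
(array([372.,  30.,  40.], dtype=float32), array([ 0.538, -0.242]))
(array([256., 300.,  32.], dtype=float32), array([ 0.466, -0.485]))
(array([ 36., 112.,  34.], dtype=float32), array([ 0.274, -0.328]))
0.78 [ 0.536 -0.243]
0.74 [ 0.272 -0.323]
0.69 [ 0.47  -0.491]
0.66 [ 0.396 -0.374]
0.62 [ 0.436 -0.286]
w1 C [ 0.43239271 -0.28456337  0.06      ] D [ 0.3976357  -0.37537276  0.06      ]
```

View pics/w4.png

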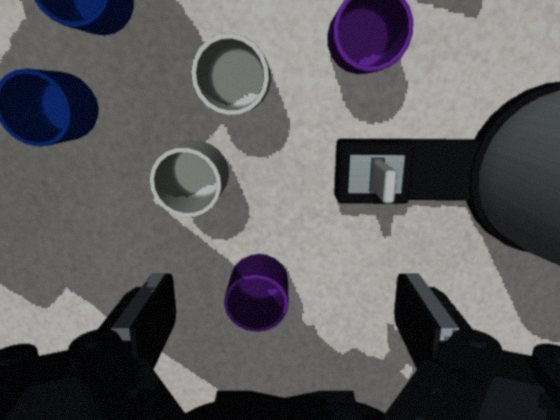

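The toggle stands upright again (385,180 in the wrist image). White cups C (232,74) → (0.433,-0.285) and D (186,180) → (0.398,-0.375) agree with the top view. I pick C.

```bash
python3 -m inch '[{"dx":-42,"dy":60,"dz":86,"wx":0,"wy":0,"wz":0,"gripper":85},{"dx":-42,"dy":80,"dz":86,"wx":0,"wy":0,"wz":0,"gripper":85},{"dx":-42,"dy":120,"dz":86,"wx":0,"wy":0,"wz":0,"gripper":85},{"dx":-42,"dy":160,"dz":86,"wx":0,"wy":0,"wz":0,"gripper":85},{"dx":-42,"dy":195,"dz":86,"wx":0,"wy":0,"wz":0,"gripper":85},{"dx":-42,"dy":217,"dz":86,"wx":0,"wy":0,"wz":0,"gripper":85},{"dx":-42,"dy":217,"dz":86,"wx":0,"wy":0,"wz":0,"gripper":85},{"dx":-42,"dy":217,"dz":86,"wx":0,"wy":0,"wz":0,"gripper":55}]' 30
python3 -m inch '[{"dx":0,"dy":0,"dz":0,"wx":0,"wy":0,"wz":0,"gripper":55},{"dx":0,"dy":0,"dz":0,"wx":0,"wy":0,"wz":0,"gripper":55},{"dx":0,"dy":0,"dz":0,"wx":0,"wy":0,"wz":0,"gripper":55},{"dx":0,"dy":0,"dz":0,"wx":0,"wy":0,"wz":0,"gripper":55},{"dx":0,"dy":-10,"dz":0,"wx":0,"wy":0,"wz":0,"gripper":55},{"dx":0,"dy":-30,"dz":0,"wx":0,"wy":0,"wz":0,"gripper":55},{"dx":0,"dy":-70,"dz":0,"wx":0,"wy":0,"wz":0,"gripper":55},{"dx":0,"dy":-125,"dz":0,"wx":0,"wy":0,"wz":0,"gripper":55}]' 30
```

```text
time_s: 13.85
tcp_pos: [0.4334, -0.285, 0.0374]
tool_rot: [-1.572, -0.001, 0.087]
wrist_force: [1.2, -0.5, -0.0]
grip_width: 0.0692
time_s: 14.85
tcp_pos: [0.4325, -0.2843, 0.1634]
tool_rot: [-1.57, 0.001, 0.087]
wrist_force: [0.8, -0.6, -0.7]
grip_width: 0.0613
```

```bash
python3 -m inch '[{"dx":176,"dy":0,"dz":191,"wx":0,"wy":-1.321,"wz":0,"gripper":55},{"dx":176,"dy":0,"dz":191,"wx":0,"wy":-1.321,"wz":0,"gripper":55},{"dx":176,"dy":0,"dz":191,"wx":0,"wy":-1.321,"wz":0,"gripper":55},{"dx":176,"dy":0,"dz":191,"wx":0,"wy":-1.321,"wz":0,"gripper":55},{"dx":176,"dy":0,"dz":191,"wx":0,"wy":-1.321,"wz":0,"gripper":55},{"dx":176,"dy":0,"dz":191,"wx":0,"wy":-1.321,"wz":0,"gripper":55},{"dx":176,"dy":0,"dz":191,"wx":0,"wy":-1.321,"wz":0,"gripper":55},{"dx":176,"dy":0,"dz":191,"wx":0,"wy":-1.321,"wz":0,"gripper":55}]' 30
python3 - <<'E'
from h import *
s,im=snap('wrist','w5.png'); print(s['tcp_pos'],s['tool_rot'],s['grip_width'])
for n,p in [('R+',(.592,-.0791)),('barend',(.524+.125*.987,.001-.125*.162))]: print(n,proj('wrist',np.array([*p,.054]),s).round())
c=np.array([.524,.001]);ex=np.array([.987,-.162]);ey=np.array([.162,.987])
im=im[:,:,::-1].copy()
for a in (-.13,.13):
  for b in (-.157,-.025,.025,.157):
    q=proj('wrist',np.array([*(c+a*ex+b*ey),.054]),s); cv2.circle(im,tuple(int(v) for v in q),3,(0,255,0),-1)
cv2.imwrite('pics/w5.png',im)
E
```

```text
time_s: 15.85
tcp_pos: [0.5919, -0.0791, 0.1629]
tool_rot: [-1.572, 0.0, 1.408]
wrist_force: [0.6, 0.6, -0.4]
grip_width: 0.0609
[ 0.5918943  -0.07906005  0.16285094] [-1.57217519e+00  6.83713518e-06  1.40751279e+00] 0.0609204473626295
R+ [286. 210.]
barend [385. 273.]
```

View pics/w5.png

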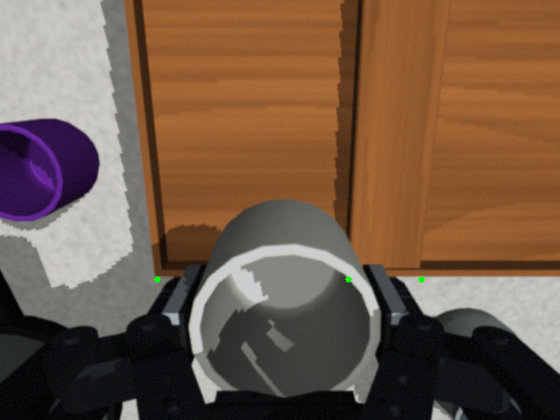

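The cup is held upright over the front of the right well. The predicted tray corners (157,279), (348,279) and (421,279) fall within about 4 mm of the rim. Lowering.

```bash
python3 -m inch '[{"dx":0,"dy":30,"dz":3,"wx":0,"wy":0,"wz":0,"gripper":55},{"dx":0,"dy":50,"dz":3,"wx":0,"wy":0,"wz":0,"gripper":55},{"dx":0,"dy":65,"dz":3,"wx":0,"wy":0,"wz":0,"gripper":55},{"dx":0,"dy":75,"dz":3,"wx":0,"wy":0,"wz":0,"gripper":55},{"dx":0,"dy":81,"dz":3,"wx":0,"wy":0,"wz":0,"gripper":55},{"dx":0,"dy":84,"dz":3,"wx":0,"wy":0,"wz":0,"gripper":55},{"dx":0,"dy":86,"dz":3,"wx":0,"wy":0,"wz":0,"gripper":55},{"dx":0,"dy":86,"dz":3,"wx":0,"wy":0,"wz":0,"gripper":55}]' 30
python3 -m inch '[{"dx":0,"dy":0,"dz":0,"wx":0,"wy":0,"wz":0,"gripper":64},{"dx":0,"dy":0,"dz":0,"wx":0,"wy":0,"wz":0,"gripper":68},{"dx":0,"dy":0,"dz":0,"wx":0,"wy":0,"wz":0,"gripper":76},{"dx":0,"dy":0,"dz":0,"wx":0,"wy":0,"wz":0,"gripper":78},{"dx":0,"dy":-10,"dz":0,"wx":0,"wy":0,"wz":0,"gripper":80},{"dx":0,"dy":-40,"dz":0,"wx":0,"wy":0,"wz":0,"gripper":80},{"dx":0,"dy":-90,"dz":0,"wx":0,"wy":0,"wz":0,"gripper":85},{"dx":0,"dy":-130,"dz":0,"wx":0,"wy":0,"wz":0,"gripper":85}]' 30
python3 - <<'E'
from h import *
s,im=snap('top','t2.png')
for m in robot.mark_of('top','cup1'): print(round(m['conf'],2),np.round(m['pixel']),at('top',m['pixel'],0)[:2].round(3))
print(shift([.398-robot.sense()['tcp_pos'][0],-.375-robot.sense()['tcp_pos'][1],0]))
E
```

```text
time_s: 16.9
tcp_pos: [0.5895, -0.0789, 0.077]
tool_rot: [-1.573, 0.0, 1.408]
wrist_force: [-2.8, 0.1, 8.7]
grip_width: 0.0611
time_s: 17.9
tcp_pos: [0.5888, -0.0786, 0.2081]
tool_rot: [-1.572, 0.0, 1.408]
wrist_force: [0.3, 0.7, 0.5]
grip_width: 0.0846
0.87 [287. 196.] [ 0.597 -0.08 ]
0.76 [ 97. 251.] [0.459 0.398]
0.76 [352. 219.] [ 0.535 -0.245]
0.74 [407. 274.] [ 0.396 -0.378]
0.7 [349. 308.] [ 0.314 -0.23 ]
0.69 [ 96. 204.] [0.579 0.406]
0.66 [154. 151.] [0.717 0.264]
0.59 [449. 244.] [ 0.471 -0.486]
0.58 [390. 323.] [ 0.277 -0.329]
0.46 [396. 204.] [ 0.573 -0.358]
[-323.3   -1.   141.6]
```

View pics/t2.png

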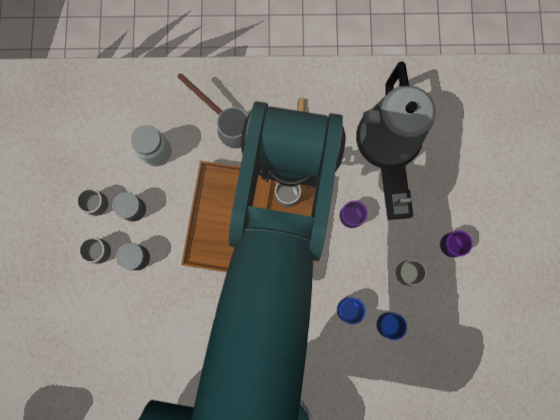

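Cup C stands at the front of the right well (top 288,193). Now cup D.

```bash
python3 -m inch '[{"dx":-323,"dy":0,"dz":142,"wx":0,"wy":1.321,"wz":0,"gripper":85},{"dx":-323,"dy":0,"dz":142,"wx":0,"wy":1.321,"wz":0,"gripper":85},{"dx":-323,"dy":0,"dz":142,"wx":0,"wy":1.321,"wz":0,"gripper":85},{"dx":-323,"dy":0,"dz":142,"wx":0,"wy":1.321,"wz":0,"gripper":85},{"dx":-323,"dy":0,"dz":142,"wx":0,"wy":1.321,"wz":0,"gripper":85},{"dx":-323,"dy":0,"dz":142,"wx":0,"wy":1.321,"wz":0,"gripper":85},{"dx":-323,"dy":0,"dz":142,"wx":0,"wy":1.321,"wz":0,"gripper":85},{"dx":-323,"dy":0,"dz":142,"wx":0,"wy":1.321,"wz":0,"gripper":85}]' 30
python3 -m inch '[{"dx":0,"dy":50,"dz":0,"wx":0,"wy":0,"wz":0,"gripper":85},{"dx":0,"dy":100,"dz":0,"wx":0,"wy":0,"wz":0,"gripper":85},{"dx":0,"dy":140,"dz":0,"wx":0,"wy":0,"wz":0,"gripper":85},{"dx":0,"dy":165,"dz":0,"wx":0,"wy":0,"wz":0,"gripper":85},{"dx":0,"dy":172,"dz":0,"wx":0,"wy":0,"wz":0,"gripper":85},{"dx":0,"dy":172,"dz":0,"wx":0,"wy":0,"wz":0,"gripper":85},{"dx":0,"dy":172,"dz":0,"wx":0,"wy":0,"wz":0,"gripper":55},{"dx":0,"dy":172,"dz":0,"wx":0,"wy":0,"wz":0,"gripper":55}]' 30
python3 -m inch '[{"dx":0,"dy":0,"dz":0,"wx":0,"wy":0,"wz":0,"gripper":55},{"dx":0,"dy":0,"dz":0,"wx":0,"wy":0,"wz":0,"gripper":55},{"dx":0,"dy":0,"dz":0,"wx":0,"wy":0,"wz":0,"gripper":55},{"dx":0,"dy":0,"dz":0,"wx":0,"wy":0,"wz":0,"gripper":55},{"dx":0,"dy":-10,"dz":0,"wx":0,"wy":0,"wz":0,"gripper":55},{"dx":0,"dy":-30,"dz":0,"wx":0,"wy":0,"wz":0,"gripper":55},{"dx":0,"dy":-70,"dz":0,"wx":0,"wy":0,"wz":0,"gripper":55},{"dx":0,"dy":-125,"dz":0,"wx":0,"wy":0,"wz":0,"gripper":55}]' 30
python3 - <<'E'
from h import *
s,im=snap('top'); p=s['tcp_pos']
k=cv2.inRange(cv2.cvtColor(im,cv2.COLOR_RGB2HSV),(3,110,40),(22,255,255)); k[:150]=0;k[300:]=0;k[:,:170]=0;k[:,340:]=0
k=cv2.morphologyEx(k,cv2.MORPH_OPEN,np.ones((5,5)))
c=np.vstack([q for q in cv2.findContours(k,0,2)[0] if cv2.contourArea(q)>300])
print('tray',cv2.minAreaRect(np.array([at('top',q[0],.054)[:2] for q in c],np.float32)))
print(shift([.431-p[0],-.053-p[1],0]),s['grip_width'])
E
```

```text
time_s: 19.0
tcp_pos: [0.3959, -0.3746, 0.2052]
tool_rot: [-1.571, 0.0, 0.087]
wrist_force: [-0.3, 0.2, -0.2]
grip_width: 0.085
time_s: 20.0
tcp_pos: [0.3968, -0.3749, 0.035]
tool_rot: [-1.572, -0.001, 0.088]
wrist_force: [-2.1, 2.0, 5.5]
grip_width: 0.0615
time_s: 21.0
tcp_pos: [0.3959, -0.3739, 0.1602]
tool_rot: [-1.57, 0.001, 0.087]
wrist_force: [1.1, -0.6, -0.4]
grip_width: 0.0608
tray ((0.5241823196411133, 0.0006156712770462036), (0.31260746717453003, 0.2587834298610687), 80.77743530273438)
[ 62.9  -1.8 316.6] 0.06077384063627416
```

```bash
python3 -m inch '[{"dx":63,"dy":0,"dz":317,"wx":0,"wy":-1.321,"wz":0,"gripper":55},{"dx":63,"dy":0,"dz":317,"wx":0,"wy":-1.321,"wz":0,"gripper":55},{"dx":63,"dy":0,"dz":317,"wx":0,"wy":-1.321,"wz":0,"gripper":55},{"dx":63,"dy":0,"dz":317,"wx":0,"wy":-1.321,"wz":0,"gripper":55},{"dx":63,"dy":0,"dz":317,"wx":0,"wy":-1.321,"wz":0,"gripper":55},{"dx":63,"dy":0,"dz":317,"wx":0,"wy":-1.321,"wz":0,"gripper":55},{"dx":63,"dy":0,"dz":317,"wx":0,"wy":-1.321,"wz":0,"gripper":55},{"dx":63,"dy":0,"dz":317,"wx":0,"wy":-1.321,"wz":0,"gripper":55}]' 30
python3 -m inch '[{"dx":0,"dy":30,"dz":0,"wx":0,"wy":0,"wz":0,"gripper":55},{"dx":0,"dy":50,"dz":0,"wx":0,"wy":0,"wz":0,"gripper":55},{"dx":0,"dy":65,"dz":0,"wx":0,"wy":0,"wz":0,"gripper":55},{"dx":0,"dy":74,"dz":0,"wx":0,"wy":0,"wz":0,"gripper":55},{"dx":0,"dy":79,"dz":0,"wx":0,"wy":0,"wz":0,"gripper":55},{"dx":0,"dy":82,"dz":0,"wx":0,"wy":0,"wz":0,"gripper":55},{"dx":0,"dy":84,"dz":0,"wx":0,"wy":0,"wz":0,"gripper":55},{"dx":0,"dy":84,"dz":0,"wx":0,"wy":0,"wz":0,"gripper":55}]' 30
```

```text
time_s: 22.05
tcp_pos: [0.4316, -0.0529, 0.1594]
tool_rot: [-1.572, 0.0, 1.408]
wrist_force: [0.8, 0.4, -2.0]
grip_width: 0.0611
time_s: 23.05
tcp_pos: [0.4316, -0.0531, 0.0744]
tool_rot: [-1.571, -0.0, 1.408]
wrist_force: [0.4, 0.7, -0.5]
grip_width: 0.0611
```

```bash
python3 -m inch '[{"dx":0,"dy":1,"dz":0,"wx":0,"wy":0,"wz":0,"gripper":55},{"dx":0,"dy":2,"dz":0,"wx":0,"wy":0,"wz":0,"gripper":64},{"dx":0,"dy":2,"dz":0,"wx":0,"wy":0,"wz":0,"gripper":70},{"dx":0,"dy":2,"dz":0,"wx":0,"wy":0,"wz":0,"gripper":76},{"dx":0,"dy":-8,"dz":0,"wx":0,"wy":0,"wz":0,"gripper":80},{"dx":0,"dy":-30,"dz":0,"wx":0,"wy":0,"wz":0,"gripper":80},{"dx":0,"dy":-80,"dz":0,"wx":0,"wy":0,"wz":0,"gripper":85},{"dx":0,"dy":-130,"dz":0,"wx":0,"wy":0,"wz":0,"gripper":85}]' 30
python3 -m inch '[{"dx":391,"dy":-50,"dz":-15,"wx":0,"wy":1.49,"wz":0,"gripper":85},{"dx":391,"dy":-50,"dz":-15,"wx":0,"wy":1.49,"wz":0,"gripper":85},{"dx":391,"dy":-50,"dz":-15,"wx":0,"wy":1.49,"wz":0,"gripper":85},{"dx":391,"dy":-50,"dz":-15,"wx":0,"wy":1.49,"wz":0,"gripper":85},{"dx":391,"dy":-50,"dz":-15,"wx":0,"wy":1.49,"wz":0,"gripper":85},{"dx":391,"dy":-50,"dz":-15,"wx":0,"wy":1.49,"wz":0,"gripper":85},{"dx":391,"dy":-50,"dz":-15,"wx":0,"wy":1.49,"wz":0,"gripper":85},{"dx":391,"dy":-50,"dz":-15,"wx":0,"wy":1.49,"wz":0,"gripper":85}]' 30
python3 - <<'E'
from h import *
s,im=snap('wrist','w6.png'); print(s['tcp_pos'],s['tool_rot'])
for q in rims(s,im,.06): print('z06',q)
for q in rims(s,im,.07,.065): print('z07',q)
for n in ('cup1','tin1'):
  for m in robot.mark_of('wrist',n): print(n,round(m['conf'],2),np.round(m['pixel']),at('wrist',m['pixel'],0,s)[:2].round(3))
E
```

```text
time_s: 24.05
tcp_pos: [0.4312, -0.053, 0.2064]
tool_rot: [-1.571, -0.0, 1.408]
wrist_force: [0.5, -0.8, 0.6]
grip_width: 0.0851
time_s: 25.05
tcp_pos: [0.5096, 0.3336, 0.2546]
tool_rot: [-1.571, 0.0, 0.019]
wrist_force: [-0.2, -1.4, 0.3]
grip_width: 0.085
[0.5096307  0.33357493 0.25462622] [-1.57053649e+00  4.22340078e-04  1.89518736e-02]
z06 (array([366., 102.,  37.], dtype=float32), array([0.575, 0.4  ]))
z06 (array([220., 110.,  34.], dtype=float32), array([0.456, 0.392]))
z06 (array([204., 222.,  35.], dtype=float32), array([0.438, 0.294]))
z06 (array([346., 208.,  37.], dtype=float32), array([0.564, 0.308]))
z06 (array([476., 248.,  38.], dtype=float32), array([0.687, 0.272]))
z06 (array([534., 302.,  41.], dtype=float32), array([0.75 , 0.219]))
z07 (array([366.,  98.,  35.], dtype=float32), array([0.573, 0.403]))
z07 (array([220., 110.,  34.], dtype=float32), array([0.457, 0.392]))
z07 (array([204., 222.,  35.], dtype=float32), array([0.44 , 0.297]))
z07 (array([346., 208.,  37.], dtype=float32), array([0.562, 0.312]))
z07 (array([534., 302.,  42.], dtype=float32), array([0.743, 0.224]))
z07 (array([476., 248.,  37.], dtype=float32), array([0.681, 0.277]))
cup1 0.96 [356.  97.] [0.577 0.402]
cup1 0.67 [231. 108.] [0.456 0.39 ]
tin1 0.85 [334. 193.] [0.561 0.306]
tin1 0.59 [217. 198.] [0.439 0.299]
```

View pics/w6.png

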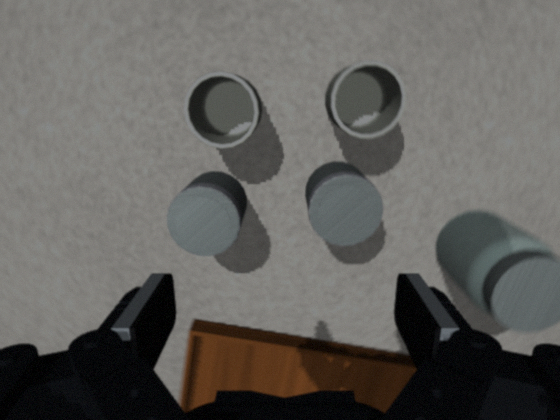

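Left group in the wrist image: cups at (366,102) and (224,110), tins at (346,208) and (204,218), all upright and matching the top-view positions. I pick tin A at (0.563, 0.310).

```bash
python3 -m inch '[{"dx":53,"dy":40,"dz":-25,"wx":0,"wy":0.09,"wz":0,"gripper":85},{"dx":53,"dy":80,"dz":-25,"wx":0,"wy":0.09,"wz":0,"gripper":85},{"dx":53,"dy":130,"dz":-25,"wx":0,"wy":0.09,"wz":0,"gripper":85},{"dx":53,"dy":175,"dz":-25,"wx":0,"wy":0.09,"wz":0,"gripper":85},{"dx":53,"dy":200,"dz":-25,"wx":0,"wy":0.09,"wz":0,"gripper":85},{"dx":53,"dy":212,"dz":-25,"wx":0,"wy":0.09,"wz":0,"gripper":85},{"dx":53,"dy":212,"dz":-25,"wx":0,"wy":0.09,"wz":0,"gripper":85},{"dx":53,"dy":212,"dz":-25,"wx":0,"wy":0.09,"wz":0,"gripper":55}]' 40
python3 -m inch '[{"dx":0,"dy":0,"dz":0,"wx":0,"wy":0,"wz":0,"gripper":55},{"dx":0,"dy":0,"dz":0,"wx":0,"wy":0,"wz":0,"gripper":55},{"dx":0,"dy":0,"dz":0,"wx":0,"wy":0,"wz":0,"gripper":55},{"dx":0,"dy":0,"dz":0,"wx":0,"wy":0,"wz":0,"gripper":55},{"dx":0,"dy":0,"dz":0,"wx":0,"wy":0,"wz":0,"gripper":55},{"dx":0,"dy":-15,"dz":0,"wx":0,"wy":0,"wz":0,"gripper":55},{"dx":0,"dy":-60,"dz":0,"wx":0,"wy":0,"wz":0,"gripper":55},{"dx":0,"dy":-120,"dz":0,"wx":0,"wy":0,"wz":0,"gripper":55}]' 40
python3 - <<'E'
from h import *
s=robot.sense();p=s['tcp_pos'];print(p,s['tool_rot'],s['grip_width'],shift([.533-p[0],.068-p[1],0]), 1.408-s['tool_rot'][2])
E
```

```text
time_s: 26.2
tcp_pos: [0.5638, 0.3066, 0.0439]
tool_rot: [-1.57, -0.002, -0.067]
wrist_force: [0.2, -0.0, 0.3]
grip_width: 0.0693
time_s: 27.2
tcp_pos: [0.5626, 0.3062, 0.1636]
tool_rot: [-1.572, 0.002, -0.068]
wrist_force: [1.5, 0.7, -0.9]
grip_width: 0.0631
[0.56257224 0.30621543 0.16359507] [-1.57167561e+00  1.52039003e-03 -6.77789273e-02] 0.06309922657955833 [-1.340e+01  2.000e-01 -2.397e+02] 1.4757789273427608
```

```bash
python3 -m inch '[{"dx":-13,"dy":0,"dz":-240,"wx":0,"wy":-1.476,"wz":0,"gripper":55},{"dx":-13,"dy":0,"dz":-240,"wx":0,"wy":-1.476,"wz":0,"gripper":55},{"dx":-13,"dy":0,"dz":-240,"wx":0,"wy":-1.476,"wz":0,"gripper":55},{"dx":-13,"dy":0,"dz":-240,"wx":0,"wy":-1.476,"wz":0,"gripper":55},{"dx":-13,"dy":0,"dz":-240,"wx":0,"wy":-1.476,"wz":0,"gripper":55},{"dx":-13,"dy":0,"dz":-240,"wx":0,"wy":-1.476,"wz":0,"gripper":55},{"dx":-13,"dy":0,"dz":-240,"wx":0,"wy":-1.476,"wz":0,"gripper":55},{"dx":-13,"dy":0,"dz":-240,"wx":0,"wy":-1.476,"wz":0,"gripper":55}]' 40
python3 -m inch '[{"dx":0,"dy":30,"dz":0,"wx":0,"wy":0,"wz":0,"gripper":55},{"dx":0,"dy":50,"dz":0,"wx":0,"wy":0,"wz":0,"gripper":55},{"dx":0,"dy":65,"dz":0,"wx":0,"wy":0,"wz":0,"gripper":55},{"dx":0,"dy":73,"dz":0,"wx":0,"wy":0,"wz":0,"gripper":55},{"dx":0,"dy":77,"dz":0,"wx":0,"wy":0,"wz":0,"gripper":55},{"dx":0,"dy":80,"dz":0,"wx":0,"wy":0,"wz":0,"gripper":55},{"dx":0,"dy":80,"dz":0,"wx":0,"wy":0,"wz":0,"gripper":55},{"dx":0,"dy":80,"dz":0,"wx":0,"wy":0,"wz":0,"gripper":55}]' 40
```

```text
time_s: 28.2
tcp_pos: [0.5339, 0.0679, 0.1636]
tool_rot: [-1.572, -0.0, 1.413]
wrist_force: [-0.2, 0.3, -1.8]
grip_width: 0.0633
time_s: 29.2
tcp_pos: [0.5344, 0.068, 0.0832]
tool_rot: [-1.572, -0.001, 1.406]
wrist_force: [0.8, 1.1, 5.0]
grip_width: 0.063
```

```bash
python3 -m inch '[{"dx":0,"dy":0,"dz":0,"wx":0,"wy":0,"wz":0,"gripper":66},{"dx":0,"dy":0,"dz":0,"wx":0,"wy":0,"wz":0,"gripper":70},{"dx":0,"dy":0,"dz":0,"wx":0,"wy":0,"wz":0,"gripper":76},{"dx":0,"dy":0,"dz":0,"wx":0,"wy":0,"wz":0,"gripper":80},{"dx":0,"dy":-8,"dz":0,"wx":0,"wy":0,"wz":0,"gripper":80},{"dx":0,"dy":-30,"dz":0,"wx":0,"wy":0,"wz":0,"gripper":80},{"dx":0,"dy":-80,"dz":0,"wx":0,"wy":0,"wz":0,"gripper":85},{"dx":0,"dy":-130,"dz":0,"wx":0,"wy":0,"wz":0,"gripper":85}]' 40
python3 -m inch '[{"dx":210,"dy":0,"dz":130,"wx":0,"wy":1.49,"wz":0,"gripper":85},{"dx":210,"dy":0,"dz":130,"wx":0,"wy":1.49,"wz":0,"gripper":85},{"dx":210,"dy":0,"dz":130,"wx":0,"wy":1.49,"wz":0,"gripper":85},{"dx":210,"dy":0,"dz":130,"wx":0,"wy":1.49,"wz":0,"gripper":85},{"dx":210,"dy":0,"dz":130,"wx":0,"wy":1.49,"wz":0,"gripper":85},{"dx":210,"dy":0,"dz":130,"wx":0,"wy":1.49,"wz":0,"gripper":85},{"dx":210,"dy":0,"dz":130,"wx":0,"wy":1.49,"wz":0,"gripper":85},{"dx":210,"dy":0,"dz":130,"wx":0,"wy":1.49,"wz":0,"gripper":85}]' 40
python3 - <<'E'
from h import *
s,im=snap('wrist'); p=s['tcp_pos']; print(p,s['tool_rot'])
for n in ('cup1','tin1'):
  for m in robot.mark_of('wrist',n): print(n,round(m['conf'],2),np.round(m['pixel']),at('wrist',m['pixel'],0,s)[:2].round(3))
_,t=snap('top','t3.png')
for m in robot.mark_of('top','cup1'): print(round(m['conf'],2),np.round(m['pixel']),at('top',m['pixel'],0)[:2].round(3))
print(shift([.44-p[0],.296-p[1],.043-p[2]]))
E
```

```text
time_s: 30.2
tcp_pos: [0.5336, 0.0679, 0.2142]
tool_rot: [-1.571, 0.0, 1.406]
wrist_force: [0.3, 0.3, 0.7]
grip_width: 0.0848
time_s: 31.2
tcp_pos: [0.44, 0.2965, 0.213]
tool_rot: [-1.571, -0.0, -0.025]
wrist_force: [-0.8, 0.3, -1.1]
grip_width: 0.0849
[0.43999704 0.29654153 0.21295939] [-1.57052761e+00 -4.40168453e-04 -2.48475523e-02]
cup1 0.77 [446.  44.] [0.577 0.404]
cup1 0.64 [300.  64.] [0.455 0.391]
tin1 0.84 [381. 409.] [0.541 0.026]
tin1 0.7 [286. 173.] [0.442 0.298]
0.93 [390. 324.] [ 0.274 -0.331]
0.91 [277. 257.] [ 0.442 -0.053]
0.89 [349. 309.] [ 0.312 -0.23 ]
0.64 [286. 193.] [ 0.604 -0.079]
0.64 [352. 216.] [ 0.543 -0.244]
0.62 [451. 244.] [ 0.47  -0.492]
0.6 [100. 204.] [0.578 0.397]
[ -0.  170.   -0.6]
```

View pics/t3.png

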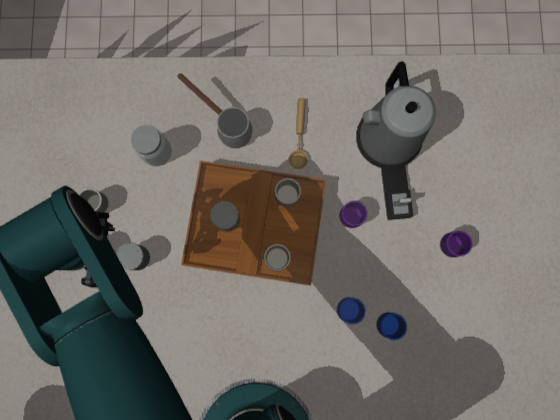

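Tin A is mid left well (225,215), the cups are at (288,191) and (277,257) in the right well, and the tray is level. Now tin B.

```bash
python3 -m inch '[{"dx":1,"dy":50,"dz":0,"wx":0,"wy":0.06,"wz":0,"gripper":85},{"dx":1,"dy":100,"dz":0,"wx":0,"wy":0.06,"wz":0,"gripper":85},{"dx":1,"dy":140,"dz":0,"wx":0,"wy":0.06,"wz":0,"gripper":85},{"dx":1,"dy":163,"dz":0,"wx":0,"wy":0.06,"wz":0,"gripper":85},{"dx":1,"dy":170,"dz":0,"wx":0,"wy":0.06,"wz":0,"gripper":85},{"dx":1,"dy":170,"dz":0,"wx":0,"wy":0.06,"wz":0,"gripper":85},{"dx":1,"dy":170,"dz":0,"wx":0,"wy":0.06,"wz":0,"gripper":55},{"dx":1,"dy":170,"dz":0,"wx":0,"wy":0.06,"wz":0,"gripper":55}]' 40
python3 -m inch '[{"dx":0,"dy":0,"dz":0,"wx":0,"wy":0,"wz":0,"gripper":55},{"dx":0,"dy":0,"dz":0,"wx":0,"wy":0,"wz":0,"gripper":55},{"dx":0,"dy":0,"dz":0,"wx":0,"wy":0,"wz":0,"gripper":55},{"dx":0,"dy":0,"dz":0,"wx":0,"wy":0,"wz":0,"gripper":55},{"dx":0,"dy":-5,"dz":0,"wx":0,"wy":0,"wz":0,"gripper":55},{"dx":0,"dy":-40,"dz":0,"wx":0,"wy":0,"wz":0,"gripper":55},{"dx":0,"dy":-90,"dz":0,"wx":0,"wy":0,"wz":0,"gripper":55},{"dx":0,"dy":-150,"dz":0,"wx":0,"wy":0,"wz":0,"gripper":55}]' 40
python3 - <<'E'
from h import *
s=robot.sense();p=s['tcp_pos'];print(p,s['tool_rot'],s['grip_width'],shift([.511-p[0],-.066-p[1],0]), 1.408-s['tool_rot'][2])
E
```

```text
time_s: 32.45
tcp_pos: [0.4416, 0.2968, 0.0438]
tool_rot: [-1.57, -0.002, -0.078]
wrist_force: [-1.6, -1.7, 5.5]
grip_width: 0.0632
time_s: 33.45
tcp_pos: [0.4405, 0.2961, 0.1938]
tool_rot: [-1.571, 0.001, -0.079]
wrist_force: [0.8, 0.6, -2.7]
grip_width: 0.0632
[0.44053884 0.29606972 0.19375413] [-1.57143491e+00  8.26280946e-04 -7.86794238e-02] 0.06317540175752648 [ 9.870e+01  1.000e-01 -3.554e+02] 1.486679423753916
```

```bash
python3 -m inch '[{"dx":99,"dy":0,"dz":-355,"wx":0,"wy":-1.487,"wz":0,"gripper":55},{"dx":99,"dy":0,"dz":-355,"wx":0,"wy":-1.487,"wz":0,"gripper":55},{"dx":99,"dy":0,"dz":-355,"wx":0,"wy":-1.487,"wz":0,"gripper":55},{"dx":99,"dy":0,"dz":-355,"wx":0,"wy":-1.487,"wz":0,"gripper":55},{"dx":99,"dy":0,"dz":-355,"wx":0,"wy":-1.487,"wz":0,"gripper":55},{"dx":99,"dy":0,"dz":-355,"wx":0,"wy":-1.487,"wz":0,"gripper":55},{"dx":99,"dy":0,"dz":-355,"wx":0,"wy":-1.487,"wz":0,"gripper":55},{"dx":99,"dy":0,"dz":-355,"wx":0,"wy":-1.487,"wz":0,"gripper":55}]' 40
python3 -m inch '[{"dx":0,"dy":0,"dz":0,"wx":0,"wy":0,"wz":0,"gripper":55},{"dx":0,"dy":40,"dz":0,"wx":0,"wy":0,"wz":0,"gripper":55},{"dx":0,"dy":70,"dz":0,"wx":0,"wy":0,"wz":0,"gripper":55},{"dx":0,"dy":90,"dz":0,"wx":0,"wy":0,"wz":0,"gripper":55},{"dx":0,"dy":102,"dz":0,"wx":0,"wy":0,"wz":0,"gripper":55},{"dx":0,"dy":107,"dz":0,"wx":0,"wy":0,"wz":0,"gripper":55},{"dx":0,"dy":110,"dz":0,"wx":0,"wy":0,"wz":0,"gripper":55},{"dx":0,"dy":110,"dz":0,"wx":0,"wy":0,"wz":0,"gripper":55}]' 40
```

```text
time_s: 34.45
tcp_pos: [0.5118, -0.0676, 0.1926]
tool_rot: [-1.571, 0.0, 1.296]
wrist_force: [-0.2, 0.8, -1.6]
grip_width: 0.0631
time_s: 35.45
tcp_pos: [0.5121, -0.0654, 0.083]
tool_rot: [-1.572, -0.0, 1.292]
wrist_force: [-0.7, -0.2, -1.5]
grip_width: 0.0629
```

```bash
python3 -m inch '[{"dx":0,"dy":1,"dz":0,"wx":0,"wy":0,"wz":0,"gripper":55},{"dx":0,"dy":1,"dz":0,"wx":0,"wy":0,"wz":0,"gripper":66},{"dx":0,"dy":1,"dz":0,"wx":0,"wy":0,"wz":0,"gripper":72},{"dx":0,"dy":1,"dz":0,"wx":0,"wy":0,"wz":0,"gripper":80},{"dx":0,"dy":-8,"dz":0,"wx":0,"wy":0,"wz":0,"gripper":80},{"dx":0,"dy":-30,"dz":0,"wx":0,"wy":0,"wz":0,"gripper":80},{"dx":0,"dy":-80,"dz":0,"wx":0,"wy":0,"wz":0,"gripper":85},{"dx":0,"dy":-130,"dz":0,"wx":0,"wy":0,"wz":0,"gripper":85}]' 30
python3 -m inch '[{"dx":466,"dy":0,"dz":67,"wx":0,"wy":1.37,"wz":0,"gripper":85},{"dx":466,"dy":0,"dz":67,"wx":0,"wy":1.37,"wz":0,"gripper":85},{"dx":466,"dy":0,"dz":67,"wx":0,"wy":1.37,"wz":0,"gripper":85},{"dx":466,"dy":0,"dz":67,"wx":0,"wy":1.37,"wz":0,"gripper":85},{"dx":466,"dy":0,"dz":67,"wx":0,"wy":1.37,"wz":0,"gripper":85},{"dx":466,"dy":0,"dz":67,"wx":0,"wy":1.37,"wz":0,"gripper":85},{"dx":466,"dy":0,"dz":67,"wx":0,"wy":1.37,"wz":0,"gripper":85},{"dx":466,"dy":0,"dz":67,"wx":0,"wy":1.37,"wz":0,"gripper":85}]' 30
python3 - <<'E'
from h import *
s,im=snap('wrist','w7.png'); p=s['tcp_pos']; print(p,s['tool_rot'])
for q in rims(s,im,.06): print('z06',q)
for n in ('cup1',):
  for m in robot.mark_of('wrist',n): print(n,round(m['conf'],2),np.round(m['pixel']),at('wrist',m['pixel'],0,s)[:2].round(3))
_,t=snap('top','t4.png')
for m in robot.mark_of('top','cup1'): print(round(m['conf'],2),np.round(m['pixel']),at('top',m['pixel'],0)[:2].round(3))
print(shift([.576-p[0],.402-p[1],.036-p[2]]))
E
```

```text
time_s: 36.45
tcp_pos: [0.5115, -0.0653, 0.2143]
tool_rot: [-1.571, -0.0, 1.293]
wrist_force: [0.8, 0.9, 0.2]
grip_width: 0.085
time_s: 37.45
tcp_pos: [0.5752, 0.4034, 0.213]
tool_rot: [-1.57, -0.001, -0.082]
wrist_force: [0.3, -0.7, 0.9]
grip_width: 0.0852
[0.57521113 0.40342121 0.21300552] [-1.57048024e+00 -5.11193096e-04 -8.22440562e-02]
z06 (array([286., 180.,  39.], dtype=float32), array([0.578, 0.412]))
z06 (array([124., 220.,  47.], dtype=float32), array([0.449, 0.392]))
cup1 0.87 [287. 174.] [0.577 0.404]
cup1 0.56 [158. 200.] [0.456 0.389]
0.92 [279. 258.] [ 0.439 -0.058]
0.92 [391. 325.] [ 0.273 -0.331]
0.91 [286. 196.] [ 0.596 -0.078]
0.79 [447. 245.] [ 0.467 -0.481]
0.69 [ 97. 206.] [0.575 0.404]
0.67 [100. 255.] [0.449 0.392]
0.66 [349. 219.] [ 0.535 -0.237]
0.61 [344. 311.] [ 0.308 -0.219]
[  1.  177.   -1.3]
```

Cup A is still at (0.576, 0.403).

```bash
python3 -m inch '[{"dx":1,"dy":50,"dz":0,"wx":0,"wy":0,"wz":0,"gripper":85},{"dx":1,"dy":100,"dz":0,"wx":0,"wy":0,"wz":0,"gripper":85},{"dx":1,"dy":140,"dz":0,"wx":0,"wy":0,"wz":0,"gripper":85},{"dx":1,"dy":168,"dz":0,"wx":0,"wy":0,"wz":0,"gripper":85},{"dx":1,"dy":177,"dz":0,"wx":0,"wy":0,"wz":0,"gripper":85},{"dx":1,"dy":177,"dz":0,"wx":0,"wy":0,"wz":0,"gripper":85},{"dx":1,"dy":177,"dz":0,"wx":0,"wy":0,"wz":0,"gripper":55},{"dx":1,"dy":177,"dz":0,"wx":0,"wy":0,"wz":0,"gripper":55}]' 30
python3 -m inch '[{"dx":0,"dy":0,"dz":0,"wx":0,"wy":0,"wz":0,"gripper":55},{"dx":0,"dy":0,"dz":0,"wx":0,"wy":0,"wz":0,"gripper":55},{"dx":0,"dy":0,"dz":0,"wx":0,"wy":0,"wz":0,"gripper":55},{"dx":0,"dy":0,"dz":0,"wx":0,"wy":0,"wz":0,"gripper":55},{"dx":0,"dy":-5,"dz":0,"wx":0,"wy":0,"wz":0,"gripper":55},{"dx":0,"dy":-40,"dz":0,"wx":0,"wy":0,"wz":0,"gripper":55},{"dx":0,"dy":-90,"dz":0,"wx":0,"wy":0,"wz":0,"gripper":55},{"dx":0,"dy":-150,"dz":0,"wx":0,"wy":0,"wz":0,"gripper":55}]' 30
python3 - <<'E'
from h import *
s=robot.sense();p=s['tcp_pos'];print(p,s['tool_rot'],s['grip_width'],shift([.611-p[0],.055-p[1],0]), 1.408-s['tool_rot'][2])
E
```

```text
time_s: 38.65
tcp_pos: [0.5768, 0.4015, 0.0375]
tool_rot: [-1.569, -0.002, -0.077]
wrist_force: [-2.7, 0.0, 4.7]
grip_width: 0.0614
time_s: 39.65
tcp_pos: [0.5759, 0.4008, 0.1867]
tool_rot: [-1.571, 0.001, -0.077]
wrist_force: [0.7, 0.1, -0.0]
grip_width: 0.0615
[0.57585094 0.40081221 0.18665192] [-1.57146989e+00  8.49227473e-04 -7.72368838e-02] 0.061510741869789255 [ 6.170e+01  2.000e-01 -3.421e+02] 1.4852368837896832
```

```bash
python3 -m inch '[{"dx":62,"dy":0,"dz":-342,"wx":0,"wy":-1.485,"wz":0,"gripper":55},{"dx":62,"dy":0,"dz":-342,"wx":0,"wy":-1.485,"wz":0,"gripper":55},{"dx":62,"dy":0,"dz":-342,"wx":0,"wy":-1.485,"wz":0,"gripper":55},{"dx":62,"dy":0,"dz":-342,"wx":0,"wy":-1.485,"wz":0,"gripper":55},{"dx":62,"dy":0,"dz":-342,"wx":0,"wy":-1.485,"wz":0,"gripper":55},{"dx":62,"dy":0,"dz":-342,"wx":0,"wy":-1.485,"wz":0,"gripper":55},{"dx":62,"dy":0,"dz":-342,"wx":0,"wy":-1.485,"wz":0,"gripper":55},{"dx":62,"dy":0,"dz":-342,"wx":0,"wy":-1.485,"wz":0,"gripper":55}]' 30
python3 -m inch '[{"dx":0,"dy":0,"dz":0,"wx":0,"wy":0,"wz":0,"gripper":55},{"dx":0,"dy":40,"dz":0,"wx":0,"wy":0,"wz":0,"gripper":55},{"dx":0,"dy":70,"dz":0,"wx":0,"wy":0,"wz":0,"gripper":55},{"dx":0,"dy":90,"dz":0,"wx":0,"wy":0,"wz":0,"gripper":55},{"dx":0,"dy":102,"dz":0,"wx":0,"wy":0,"wz":0,"gripper":55},{"dx":0,"dy":106,"dz":0,"wx":0,"wy":0,"wz":0,"gripper":55},{"dx":0,"dy":109,"dz":0,"wx":0,"wy":0,"wz":0,"gripper":55},{"dx":0,"dy":109,"dz":0,"wx":0,"wy":0,"wz":0,"gripper":55}]' 30
```

```text
time_s: 40.65
tcp_pos: [0.6117, 0.0546, 0.186]
tool_rot: [-1.571, -0.0, 1.406]
wrist_force: [-0.1, -0.6, -1.6]
grip_width: 0.0613
time_s: 41.65
tcp_pos: [0.6119, 0.0554, 0.0768]
tool_rot: [-1.571, -0.0, 1.401]
wrist_force: [1.0, -0.8, -0.5]
grip_width: 0.0616
```

```bash
python3 -m inch '[{"dx":0,"dy":1,"dz":0,"wx":0,"wy":0,"wz":0,"gripper":55},{"dx":0,"dy":1,"dz":0,"wx":0,"wy":0,"wz":0,"gripper":64},{"dx":0,"dy":1,"dz":0,"wx":0,"wy":0,"wz":0,"gripper":70},{"dx":0,"dy":1,"dz":0,"wx":0,"wy":0,"wz":0,"gripper":78},{"dx":0,"dy":-8,"dz":0,"wx":0,"wy":0,"wz":0,"gripper":80},{"dx":0,"dy":-30,"dz":0,"wx":0,"wy":0,"wz":0,"gripper":80},{"dx":0,"dy":-80,"dz":0,"wx":0,"wy":0,"wz":0,"gripper":85},{"dx":0,"dy":-130,"dz":0,"wx":0,"wy":0,"wz":0,"gripper":85}]' 30
python3 -m inch '[{"dx":304,"dy":0,"dz":214,"wx":0,"wy":1.485,"wz":0,"gripper":85},{"dx":304,"dy":0,"dz":214,"wx":0,"wy":1.485,"wz":0,"gripper":85},{"dx":304,"dy":0,"dz":214,"wx":0,"wy":1.485,"wz":0,"gripper":85},{"dx":304,"dy":0,"dz":214,"wx":0,"wy":1.485,"wz":0,"gripper":85},{"dx":304,"dy":0,"dz":214,"wx":0,"wy":1.485,"wz":0,"gripper":85},{"dx":304,"dy":0,"dz":214,"wx":0,"wy":1.485,"wz":0,"gripper":85},{"dx":304,"dy":0,"dz":214,"wx":0,"wy":1.485,"wz":0,"gripper":85},{"dx":304,"dy":0,"dz":214,"wx":0,"wy":1.485,"wz":0,"gripper":85}]' 30
python3 - <<'E'
from h import *
s,im=snap('wrist','w8.png'); p=s['tcp_pos']; print(p,s['tool_rot'])
for n in ('cup1',):
  for m in robot.mark_of('wrist',n): print(n,round(m['conf'],2),np.round(m['pixel']),at('wrist',m['pixel'],0,s)[:2].round(3))
_,t=snap('top','t5.png')
for n in ('cup1','tin1'):
 for m in robot.mark_of('top',n): print(n,round(m['conf'],2),np.round(m['pixel']),at('top',m['pixel'],0)[:2].round(3))
print(shift([.453-p[0],.391-p[1],.036-p[2]]))
a=t[140:300,60:340,::-1]; b=im[::2,::2,::-1]
a=cv2.resize(a,(560,320)); cv2.imwrite('pics/m5.png',np.vstack([a,np.hstack([b,np.zeros_like(b)])]))
E
```

```text
time_s: 42.65
tcp_pos: [0.6115, 0.0553, 0.2095]
tool_rot: [-1.572, -0.0, 1.401]
wrist_force: [0.6, 0.1, -0.2]
grip_width: 0.0848
time_s: 43.65
tcp_pos: [0.4513, 0.3926, 0.2081]
tool_rot: [-1.57, -0.001, -0.037]
wrist_force: [-0.3, -1.1, 0.3]
grip_width: 0.0849
[0.45130346 0.39264368 0.20813965] [-1.56979262e+00 -9.82977527e-04 -3.67181359e-02]
cup1 0.78 [291. 181.] [0.457 0.388]
cup1 0.95 [348. 309.] [ 0.312 -0.228]
cup1 0.83 [101. 250.] [0.461 0.389]
cup1 0.79 [233. 187.] [0.621 0.057]
cup1 0.75 [388. 327.] [ 0.268 -0.326]
cup1 0.69 [351. 215.] [ 0.546 -0.242]
cup1 0.64 [278. 259.] [ 0.436 -0.055]
cup1 0.59 [285. 195.] [ 0.599 -0.077]
cup1 0.59 [450. 243.] [ 0.473 -0.488]
tin1 0.94 [283. 226.] [ 0.518 -0.069]
tin1 0.63 [228. 217.] [0.543 0.069]
tin1 0.62 [398. 203.] [ 0.575 -0.363]
tin1 0.48 [287. 191.] [ 0.609 -0.082]
tin1 0.33 [101. 254.] [0.452 0.387]
tin1 0.31 [156. 152.] [0.715 0.256]
[  1.6 172.1  -1.7]
```

View pics/m5.png

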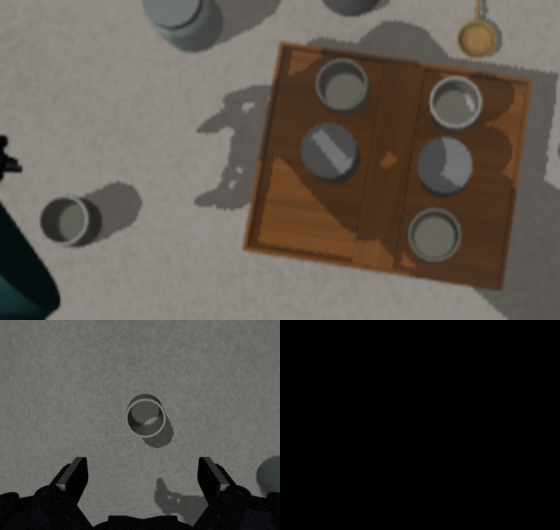

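All five items stand in the tray, and cup B (wrist 291,181; 0.457, 0.389) is the last one.

```bash
python3 -m inch '[{"dx":6,"dy":50,"dz":-3,"wx":0,"wy":0,"wz":0,"gripper":85},{"dx":6,"dy":100,"dz":-3,"wx":0,"wy":0,"wz":0,"gripper":85},{"dx":6,"dy":140,"dz":-3,"wx":0,"wy":0,"wz":0,"gripper":85},{"dx":6,"dy":164,"dz":-3,"wx":0,"wy":0,"wz":0,"gripper":85},{"dx":6,"dy":172,"dz":-3,"wx":0,"wy":0,"wz":0,"gripper":85},{"dx":6,"dy":172,"dz":-3,"wx":0,"wy":0,"wz":0,"gripper":85},{"dx":6,"dy":172,"dz":-3,"wx":0,"wy":0,"wz":0,"gripper":55},{"dx":6,"dy":172,"dz":-3,"wx":0,"wy":0,"wz":0,"gripper":55}]' 30
python3 -m inch '[{"dx":0,"dy":0,"dz":0,"wx":0,"wy":0,"wz":0,"gripper":55},{"dx":0,"dy":0,"dz":0,"wx":0,"wy":0,"wz":0,"gripper":55},{"dx":0,"dy":0,"dz":0,"wx":0,"wy":0,"wz":0,"gripper":55},{"dx":0,"dy":0,"dz":0,"wx":0,"wy":0,"wz":0,"gripper":55},{"dx":0,"dy":-5,"dz":0,"wx":0,"wy":0,"wz":0,"gripper":55},{"dx":0,"dy":-40,"dz":0,"wx":0,"wy":0,"wz":0,"gripper":55},{"dx":0,"dy":-90,"dz":0,"wx":0,"wy":0,"wz":0,"gripper":55},{"dx":0,"dy":-150,"dz":0,"wx":0,"wy":0,"wz":0,"gripper":55}]' 30
python3 - <<'E'
from h import *
s=robot.sense();p=s['tcp_pos'];print(p,s['tool_rot'],s['grip_width'],shift([.453-p[0],.081-p[1],0]), 1.408-s['tool_rot'][2])
E
```

```text
time_s: 44.9
tcp_pos: [0.4587, 0.3884, 0.0357]
tool_rot: [-1.57, -0.002, -0.032]
wrist_force: [-1.0, -1.1, 4.6]
grip_width: 0.0593
time_s: 45.9
tcp_pos: [0.4575, 0.3876, 0.1854]
tool_rot: [-1.572, 0.001, -0.033]
wrist_force: [1.0, 1.1, -0.0]
grip_width: 0.0592
[0.45753606 0.38756173 0.18535933] [-1.57181970e+00  1.22186844e-03 -3.26295557e-02] 0.059231600829034434 [ 5.500e+00  3.000e-01 -3.065e+02] 1.4406295556929263
```

The grip width of 59.2 mm is less than the other cups' 61.3 mm, so I check how it is held.

Run:
```python
from h import *
snap('wrist','w9.png'); snap('scene','s9.png')
a=cv2.imread('pics/w9.png');b=cv2.imread('pics/s9.png')[120:300,330:480]
cv2.imwrite('pics/m9.png',cv2.resize(np.hstack([a[:,120:440],cv2.resize(b,(350,420))]),(670,420)))
```

```text
(no output)
```

View pics/m9.png

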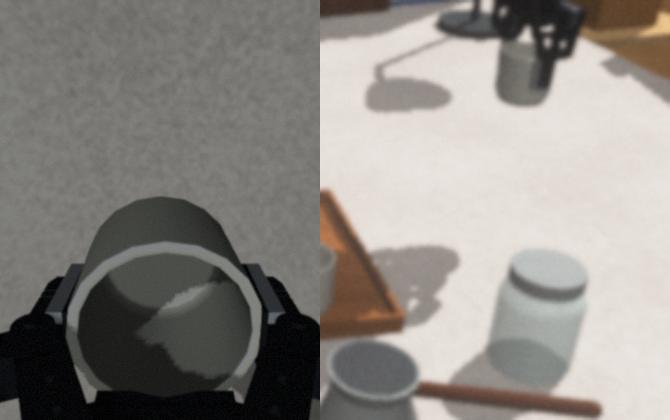

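The grip looks the same as for the first cup: upright, with the rim centred at (285,325). I carry on.

```bash
python3 -m inch '[{"dx":5,"dy":0,"dz":-306,"wx":0,"wy":-1.441,"wz":0,"gripper":55},{"dx":5,"dy":0,"dz":-306,"wx":0,"wy":-1.441,"wz":0,"gripper":55},{"dx":5,"dy":0,"dz":-306,"wx":0,"wy":-1.441,"wz":0,"gripper":55},{"dx":5,"dy":0,"dz":-306,"wx":0,"wy":-1.441,"wz":0,"gripper":55},{"dx":5,"dy":0,"dz":-306,"wx":0,"wy":-1.441,"wz":0,"gripper":55},{"dx":5,"dy":0,"dz":-306,"wx":0,"wy":-1.441,"wz":0,"gripper":55},{"dx":5,"dy":0,"dz":-306,"wx":0,"wy":-1.441,"wz":0,"gripper":55},{"dx":5,"dy":0,"dz":-306,"wx":0,"wy":-1.441,"wz":0,"gripper":55}]' 30
python3 -m inch '[{"dx":0,"dy":0,"dz":0,"wx":0,"wy":0,"wz":0,"gripper":55},{"dx":0,"dy":40,"dz":0,"wx":0,"wy":0,"wz":0,"gripper":55},{"dx":0,"dy":70,"dz":0,"wx":0,"wy":0,"wz":0,"gripper":55},{"dx":0,"dy":90,"dz":0,"wx":0,"wy":0,"wz":0,"gripper":55},{"dx":0,"dy":102,"dz":0,"wx":0,"wy":0,"wz":0,"gripper":55},{"dx":0,"dy":106,"dz":0,"wx":0,"wy":0,"wz":0,"gripper":55},{"dx":0,"dy":109,"dz":0,"wx":0,"wy":0,"wz":0,"gripper":55},{"dx":0,"dy":109,"dz":0,"wx":0,"wy":0,"wz":0,"gripper":55}]' 30
```

```text
time_s: 47.0
tcp_pos: [0.4529, 0.0816, 0.1842]
tool_rot: [-1.571, -0.0, 1.405]
wrist_force: [-0.6, 0.1, -1.3]
grip_width: 0.06
time_s: 48.0
tcp_pos: [0.4532, 0.082, 0.0757]
tool_rot: [-1.571, -0.0, 1.399]
wrist_force: [0.6, -0.2, -1.0]
grip_width: 0.0593
```

Release, rise, and back off to the left for a clear final view.

```bash
python3 -m inch '[{"dx":0,"dy":1,"dz":0,"wx":0,"wy":0,"wz":0,"gripper":55},{"dx":0,"dy":1,"dz":0,"wx":0,"wy":0,"wz":0,"gripper":62},{"dx":0,"dy":1,"dz":0,"wx":0,"wy":0,"wz":0,"gripper":68},{"dx":0,"dy":1,"dz":0,"wx":0,"wy":0,"wz":0,"gripper":78},{"dx":0,"dy":-8,"dz":0,"wx":0,"wy":0,"wz":0,"gripper":80},{"dx":0,"dy":-30,"dz":0,"wx":0,"wy":0,"wz":0,"gripper":80},{"dx":0,"dy":-80,"dz":0,"wx":0,"wy":0,"wz":0,"gripper":85},{"dx":0,"dy":-140,"dz":0,"wx":0,"wy":0,"wz":0,"gripper":85}]' 30
python3 -m inch '[{"dx":320,"dy":-40,"dz":30,"wx":0,"wy":0,"wz":0,"gripper":85},{"dx":320,"dy":-40,"dz":30,"wx":0,"wy":0,"wz":0,"gripper":85},{"dx":320,"dy":-40,"dz":30,"wx":0,"wy":0,"wz":0,"gripper":85},{"dx":320,"dy":-40,"dz":30,"wx":0,"wy":0,"wz":0,"gripper":85},{"dx":320,"dy":-40,"dz":30,"wx":0,"wy":0,"wz":0,"gripper":85},{"dx":320,"dy":-40,"dz":30,"wx":0,"wy":0,"wz":0,"gripper":85},{"dx":320,"dy":-40,"dz":30,"wx":0,"wy":0,"wz":0,"gripper":85},{"dx":320,"dy":-40,"dz":30,"wx":0,"wy":0,"wz":0,"gripper":85}]' 30
python3 - <<'E'
from h import *
_,t=snap('top'); c=np.array([.524,.001]);ex=np.array([.987,-.162]);ey=np.array([.162,.987])
for n in ('cup1','tin1'):
 for m in robot.mark_of('top',n):
  w=at('top',m['pixel'],.039)[:2]-c
  if abs(w@ex)<.13 and abs(w@ey)<.16: print(n,round(m['conf'],2),'tray frame',np.round([w@ex,w@ey],3))
print([(round(m['conf'],2),np.round(m['pixel'])) for m in robot.mark_of('top','toggle_tip')][:1])
_,s=snap('scene')
a=cv2.resize(t[90:310,90:430,::-1],(600,388)); b=cv2.resize(s[150:300,160:480,::-1],(427,200))
cv2.imwrite('pics/fin.png',np.vstack([a,np.pad(b,((0,0),(0,173),(0,0)))]))
k=cv2.inRange(cv2.cvtColor(t,cv2.COLOR_RGB2HSV),(3,110,25),(22,255,255)); k[:155]=0;k[300:]=0;k[:,:170]=0;k[:,340:]=0
k=cv2.morphologyEx(k,cv2.MORPH_OPEN,np.ones((5,5)))
q=np.vstack([q for q in cv2.findContours(k,0,2)[0] if cv2.contourArea(q)>300])
print('tray',cv2.minAreaRect(np.array([at('top',v[0],.054)[:2] for v in q],np.float32)))
E
```

```text
time_s: 49.0
tcp_pos: [0.4525, 0.0819, 0.2168]
tool_rot: [-1.57, 0.0, 1.4]
wrist_force: [0.6, 0.2, -0.3]
grip_width: 0.0851
time_s: 50.0
tcp_pos: [0.478, 0.4012, 0.2555]
tool_rot: [-1.571, 0.0, 1.399]
wrist_force: [0.5, -0.2, 0.9]
grip_width: 0.0851
cup1 0.97 tray frame [-0.097 -0.056]
cup1 0.94 tray frame [-0.09   0.067]
cup1 0.85 tray frame [ 0.083 -0.066]
cup1 0.76 tray frame [0.079 0.069]
cup1 0.64 tray frame [-0.003  0.094]
tin1 0.85 tray frame [ 0.    -0.062]
tin1 0.79 tray frame [0.002 0.077]
[(0.51, array([408., 201.]))]
tray ((0.5240904688835144, 0.0006055384874343872), (0.3128677010536194, 0.25855937600135803), 80.72025299072266)
```

View pics/fin.png

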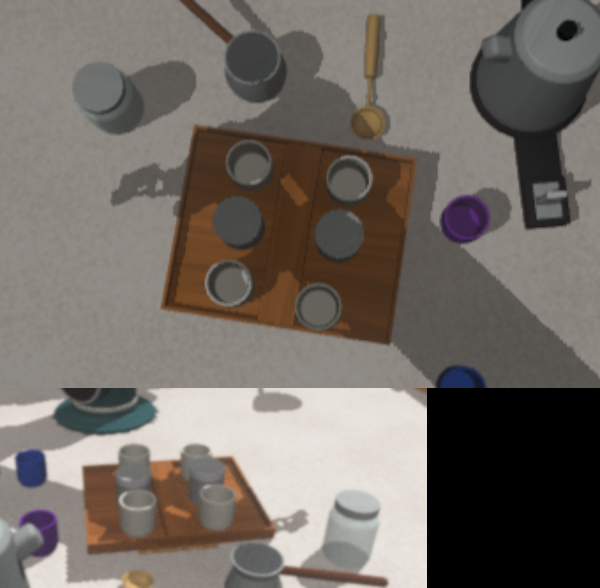

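The final view shows all six items upright, two cups and one tin per well. The rear right cup (318,307) sits close to the bar, so I measure the rims precisely.

Run:
```python
from h import *
_,t=snap('top'); c=np.array([.524,.001]);ex=np.array([.987,-.162]);ey=np.array([.162,.987])
k=600/340.
for n,(u,v),z in [('cupLf',(249,163),.099),('cupRf',(349,179),.099),('cupLr',(229,283),.099),('cupRr',(318,306),.099),('tinL',(238,222),.109),('tinR',(339,234),.109)]:
    w=at('top',(u/k+90,v/k+90),z)[:2]-c; print(n,np.round([w@ex,w@ey],3))
a=cv2.resize(t[225:285,200:330,::-1],(780,360),interpolation=cv2.INTER_CUBIC); cv2.imwrite('pics/rr.png',a)
```

```text
cupLf [0.077 0.065]
cupRf [ 0.077 -0.07 ]
cupLr [-0.084  0.064]
cupRr [-0.096 -0.056]
tinL [-0.005  0.065]
tinR [ 0.    -0.068]
```

View pics/rr.png

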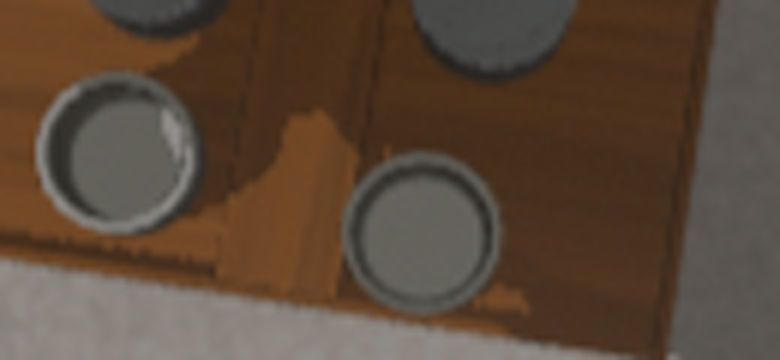

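The cup is flush in the well's corner, shown by tray-frame coordinates (-0.096, -0.056). Its rim and floor are concentric at (421,232), so it stands upright and within the limits. The tray has not moved (centre (0.524, 0.001)), and the toggle tip is at (408,201), as at the start. I hand in.

```bash
python3 -c "
from cell import robot
print(robot.close_job())"
```

```text
the job is handed in; nothing more can be done
None
```

I pushed the kettle toggle, loaded both tins and all four cups into the tray, and handed the job in at about 50 s of the 210 s allowed; no verdict was reported.

- **Toggle:** I held it over at about 0.44 rad (21 mm at the tip, 4 N) for more than a second, then let it spring back. In the last picture the network's tip mark was within a pixel of the start, though with low confidence (0.51).
- **Loading:** The order was two cups into the right well, a tin left, a tin right, then two cups left. Each well ended with one tin and two cups, about 56–70 mm off the tray's middle.
- **Last checks:**
  - All six items stood upright within the limits.
  - The tray had not measurably moved from (0.524, 0.001).
  - The cezve, sugar jar, spoon and the blue and purple look-alike cups were not touched.
- **Oddities:**
  - The rear cup of the right well ended about 16 mm along x and 12 mm along y from its slot. It stood flush in the bar-and-rim corner at tray (-0.096, -0.056), probably from the announced knock. It was upright and within limits, so I left it.
  - The last cup gripped at 59 mm instead of 61 mm, but it looked normal and stood correctly.

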